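# Check the aquarium air pump with a vibration pen

## Task

The small smoked-acrylic tote has been left standing on the air pump, over its test pad: hang it by its crosspiece handle on the hook stand and let go of it. Then take the vibration pen from its leaning dock and hold it upright with its steel tip on the ring mark in the middle of the pump's sprung pad, pressing lightly so that the pad sinks about half of its 10 mm travel, and never slamming it down onto its stop. Finish while still holding the pen there, steady and pressed; leave the other things where they are.

Things in the scene. Friction and masses are not known exactly. Their poses are not given: they have to be found in the camera images.
- pump: Fixed grey box-shaped aquarium air pump, 130 (x) x 150 (y) mm, flat top 60 mm above the table. Origin: centre of the underside, z up. A steel pad stands out of the middle of its top.
- pad (a joint): Sinking of the pump's sprung pad (m): 0 = up (as found), 0.010 = down on its hard stop. It moves straight down and springs back. Upward push of the spring: about 0.6 N at 0, growing 0.6 N per mm (3.6 N at 5 mm).
- pad_mark (a point): Centre of the ring mark (14 mm across) on the flat top of the pad, a steel disc 30 mm across whose top is 68 mm above the table (8 mm above the pump's top) when up. Moves with the pad. z up.
- tote: Loose smoked-acrylic tote, about 160 g: open tray 64 (x) x 90 (y) mm on four 12 mm feet that stand astride the pad, tray rim 48 mm up; end plates at y = +-43.5 mm carry a handle board (crosspiece) along y. Origin: centre of the underside of the feet, z up; it starts 60 mm above the table, on the pump. Same when turned by half a turn.
- tote_grip (a point): Middle of the top edge of the tote's crosspiece, 134 mm above the tote's underside. The crosspiece is 12 mm thick (x), 84 mm long (y) and its solid board reaches 36 mm down from this point; grip it across x from above.
- tote_notch (a point): Middle of the underside of the crosspiece, 36 mm straight below tote_grip: the roof of a 20 mm wide notch (two 6 mm deep lips on either side, in y) that sits on the hook arm. From here to the tray rim below is 50 mm of free space, open to front and back (x).
- hook: Fixed steel hook stand: round foot 84 mm across, 12 mm post, at its top a level arm of 8 mm round bar along the body's -x (roughly to the robot), 78 mm long from the post's axis, then a tip bent obliquely up, ending 94 mm from the axis and 14 mm above the arm's top. Arm top 170 mm above the table. Origin: centre of the foot's underside, z up.
- hook_saddle (a point): Point on the top of the hook arm, 50 mm in front of the post's axis: where the tote's notch is to rest, the crosspiece lying across the arm (tote x along the hook's x, either way round). Axes as hook.
- dock: Fixed black pen dock: foot 100 x 70 x 14 mm with a rectangular socket 75 mm deep that leans 0.40 rad (23 deg) towards the body's -x (roughly to the robot). Origin: centre of the foot's underside, z up. The highest point of the socket is 91 mm above the table.
- pen: Loose vibration pen, 70 g: white rectangular body 26 (x) x 18 (y) x 100 (z) mm from z = 40 to 140 mm, below it a steel rod 8 mm thick with a round tip. Origin at the tip, z along the pen to its top. It starts in the dock, leaning as the socket does, about 69 mm of the body standing out of the socket; draw it out along its own z. Grip it across its 18 mm (y) sides.
- pen_tip (a point): The very end of the pen's steel tip (radius 4 mm), same point and axes as pen.
- pen_top (a point): Middle of the pen's top end, 140 mm from the tip. Axes as pen.
- tub: Bystander: closed purple food tub, 68 mm across, 62 mm high. Origin: centre of the underside.
- vial: Bystander: small bottle, 32 mm across, 75 mm high. Origin: centre of the underside.
- saucer: Bystander: white ceramic saucer, 110 mm across, 16 mm high. Origin: centre of the underside.
- spoon: Bystander: steel spoon 150 mm long, lying along its x.
- tweezer: Bystander: black plastic tweezer 130 mm long, lying along its x.
Not all that is in view belongs to the job. Of the things that look like the pen, the middle-sized one is meant. Leave any purple look-alike of the tote alone.

How it is judged (in metres and radians):
On the way, in this order (a step that is already met when the one before it is completed fails the run):
1. the tote hangs by its crosspiece on the hook arm, let go (contact force between tote and hook above 0.8 N and contact force between tote and the fingers below 0.05 N and x of tote_notch in the frame of hook_saddle between -0.026 and 0.035 m and y of tote_notch in the frame of hook_saddle between -0.012 and 0.012 m and z of tote_notch in the frame of hook_saddle between -0.006 and 0.008 m and angle between tote's own z axis and vertical below 0.26 rad), for 0.3 s.
2. the pen, held upright, presses lightly on the pad's ring mark (contact force between pen and pump between 2 and 5.2 N and value of joint pad between 0.002 and 0.008 m and horizontal distance between pen_tip and pad_mark below 0.007 m and distance between pen_tip and pad_mark below 0.009 m and angle between pen's own z axis and vertical below 0.12 rad and contact force between pen and the fingers above 1 N and contact force between pen and dock below 0.05 N), for 0.5 s.
At the end, for the whole second after the job is handed in: Tote hangs on the hook arm by its crosspiece, notch within 12 mm sideways, tilt under 15 deg, not touched by the gripper. Pen still held, out of its dock, still, within 7 deg of upright, tip within 7 mm of the mark, pressing 2 to 5.2 N with the pad sunk 2 to 8 mm (all of step 1 and all of step 2 and linear speed of pen below 0.01 m/s and linear speed of tote below 0.05 m/s); the arm keeps its last pose, push and grip.
It fails at once if the pad is slammed down onto its stop (over 10 N between pen and pump) (contact force between pen and pump above 10 N).
It fails at once if a bystander (tub, vial, saucer, spoon, tweezer) is moved by over 30 mm (distance of any of tub, vial, saucer, spoon, tweezer from where it was at the start of the episode above 0.03 m).
It also fails if it takes over 56 s, if anything falls off the work surface, if the arm or the gripper's body presses on something with over 40 N, if the wrist force passes 120 N, or if a joint passes its speed limit or range.

## Robot

A 6-joint arm with a two-finger parallel gripper is mounted at the origin on the work surface. World frame = base frame: x ahead of the robot, y to its left, z up, the work surface at z = 0. Lengths are in mm, angles in degrees, forces in N, time in s.
With the tool pointing down it reaches from about 350 to 850 mm from the base axis. Payload 8.1 kg.
Tool frame: the origin (TCP) lies at the very end of the fingers, on their centre line; the grasp point (between the pads) lies 19 mm behind it (r.grasp_offset is the distance from the TCP to the grasp point, in mm); z points along the fingers, y is the line along which they close (so a half turn about z gives the same grasp; the last joint's range is limited). The gripper opens to 85 mm and grips with 20 to 120 N. Pads are 22 mm wide; open, the fingers measure 114 mm over their backs; the gripper's body (76 mm by 85 mm) begins 54 mm behind the grasp point. The pads swing forward as they close: fully open they stand 13 mm farther back than shut.
Start: joints at [67.185, 7.471, 85.268, -0, 87.261, -4.893], TCP at [184.613, 570.897, 231.292] pointing down, gripper open.
Joint ranges: [-169.43, 169.43], [-51.17, 129.36], [1.28, 143.12], [-76.62, 256.62], [0, 156.53], [-152.29, 152.29]. Speed limits (degrees/s): [136.94, 136.94, 159.86, 180, 180, 180].

## Interface

Orientations are given as [roll, pitch, yaw] about the fixed x, y, z axes, in that order (R = Rz(yaw) Ry(pitch) Rx(roll)).
In Python, from bench import r gives the robot as it stands.
- The arm moves only by the tool carry_out, never from a script. Its argument "commands" is a list of rows, each an object with "jaw": the finger opening in m, from 0 to 0.0854; "translation": the shift along the tool's x, y, z in m, a list of three; "spin": the turn about the tool's z in rad. A call has exactly 8 rows; each row shifts and turns the commanded pose from where the row before left it, along the tool's axes as they then stand; what a row does not reach is not made up. A row lasts 1/12 s, in which the tool goes at most 41.7 mm and 7.16 degrees, less where a joint would pass 70% of its speed; a pose out of reach is approached as far as the arm can. A call is refused whole if a number of a shift passes 0.0417 or a number of a turn 0.125, either way. A call with a gripper value outside its range is refused whole. The fingers move at their own pace and stop on an object; "squeeze" is the grip in N (left out, the last holds). Time passes only in rows, so rows that do not move let the fingers close, or fill a call up. It gives the time, the measured TCP pose, the force, the opening and the grip force at its end, in the units of the state.
- r.sense(): the state, without advancing time (a new reading comes with each control period).
- r.snapshot(name): name is "scene" or "top" or "wrist"; returns a dict with "pixels" (480x640x3 uint8, blue, green, red), "K" (3x3 intrinsics, pixels), "extrinsics" (4x4, takes a point from camera to world coordinates). Camera axes: x right, y down, z forward; pixel columns grow to the right and rows downward; lengths in mm; the calibration is good to about 2 mm. A picture is of the moment at which its call begins. There is no depth.
- r.hand_in(): hands the job in; it is judged then, once.
Trained networks look in a picture, given as the dict that the camera call returned (one of the last four; its "shot" number tells which), for a name from the list of things; names that differ only in an ending like _2 or _b are one class to them, and where a whole thing is asked for, a point or a joint stands for the part that bears it (a point fixed in the world has none). Each returns a list of dicts, best first, with "score" (0 to 1); they miss things now and then, are a little off and sometimes report something else, mostly with a low value. They report only what shows in the picture. A call takes as long as a camera call. They do not tell look-alikes from the thing itself.
- r.spot_in(picture, target): "xy" ([column, row] in pixels, amid what is visible of it).
- r.regions_of(picture, target): "pixels" (480x640 bool, what is visible of it) and "xy" ([column, row] in pixels, amid what is visible of it).
- r.landmark_of(picture, target): "xy" ([column, row] in pixels: a listed point, or the origin of a listed thing).
The state is a dict: "time": time; "joint_pos": joint angles; "qd": joint speeds; "joint_efforts": joint torques, N m; "tool_pos": TCP position; "tcp_rot": TCP orientation; "ft_force": force on the tool from outside, world axes, zero at the start; "wrist_torque": the same for the moment, N m; "finger_gap": finger opening in mm; "grip_force": force on a finger pad.
Only numpy, scipy, OpenCV 4.12 (cv2) and the standard library are available. Lean on these libraries where they do the work, as an engineer would, in place of code of your own. Each camera call takes 0.05 s, during which the arm holds its last target. There are 200 camera calls.

## Working session

There is one attempt and no reset: what is moved stays moved. The work goes in short steps, Python scripts to look and compute and a tool call to move; the robot and the scene stay as the last step left them, time stands still between calls to the robot, and variables do not carry over. Pictures are saved under pics/ and viewed, at most 10 in all, crops included, and the job is handed in when it is done.

Besides the shell and the picture viewer there is one more tool, called after ">>>" as name([rows], argument=value, ...), one row to a line, values as JSON. carry_out: Moves the arm, as the interface text tells. Its arguments: {"type":"object","properties":{"commands":{"type":"array","items":{"type":"object","properties":{"jaw":{"type":"number"},"translation":{"type":"array","items":{"type":"number"}},"spin":{"type":"number"}}}},"squeeze":{"type":"number"}},"required":["commands"]}

```bash
mkdir -p pics; ls
python3 - <<'E'
from bench import r
import cv2, numpy as np
s=r.sense(); print({k:np.round(v,3) for k,v in s.items()}, r.grasp_offset)
a=r.snapshot("scene"); b=r.snapshot("top")
cv2.imwrite("pics/scene.png",a["pixels"]); cv2.imwrite("pics/top.png",b["pixels"])
for n,p in(("scene",a),("top",b)):
    print(n,np.round(p["K"],1).tolist(),np.round(p["extrinsics"],3).tolist())
    for t in ["tote_grip","tote_notch","tote","hook","hook_saddle","pad_mark","pump","dock","pen_tip","pen_top","tub","vial","saucer"]:
        print(t,[(np.round(d["xy"]).tolist(),round(d["score"],2)) for d in r.landmark_of(p,t)][:5])
E
```

```text
pics
{'time': np.float64(0.0), 'joint_pos': array([ 6.7185e+01,  7.5140e+00,  8.5330e+01, -1.0000e-03,  8.7261e+01,
       -4.8960e+00]), 'qd': array([ 0.033,  0.026,  0.02 , -0.008,  0.061,  0.017]), 'joint_efforts': array([ 2.0000e-03, -5.6940e+01, -5.0056e+01,  0.0000e+00,  1.5000e-02,
        0.0000e+00]), 'tool_pos': array([184.405, 570.38 , 230.242]), 'tcp_rot': array([-1.79895e+02, -8.00000e-03,  1.62081e+02]), 'ft_force': array([-0.497,  0.013, -0.471]), 'wrist_torque': array([ 0.03 , -0.006, -0.041]), 'grip_force': np.float64(0.0), 'finger_gap': np.float64(85.286)} 18.700000000000003
scene [[571.9, 0.0, 328.6], [0.0, 571.9, 241.9], [0.0, 0.0, 1.0]] [[0.583, 0.64, -0.501, 1158.911], [0.813, -0.459, 0.359, -448.028], [0.0, -0.617, -0.787, 1052.079], [0.0, 0.0, 0.0, 1.0]]
tote_grip [([353.0, 199.0], 0.9), ([305.0, 168.0], 0.57)]
tote_notch [([306.0, 176.0], 0.93), ([355.0, 211.0], 0.87), ([351.0, 198.0], 0.31)]
tote [([355.0, 236.0], 0.8), ([308.0, 205.0], 0.7)]
hook [([443.0, 238.0], 0.86), ([354.0, 236.0], 0.51)]
hook_saddle [([442.0, 174.0], 0.84)]
pad_mark []
pump [([355.0,
[... 399 characters left out ...]
 0.0, 0.0, 1.0]]
tote_grip [([276.0, 309.0], 0.65), ([275.0, 230.0], 0.62), ([275.0, 232.0], 0.51)]
tote_notch [([277.0, 307.0], 0.84), ([276.0, 232.0], 0.8), ([277.0, 236.0], 0.27)]
tote [([284.0, 305.0], 0.82), ([278.0, 232.0], 0.75), ([185.0, 212.0], 0.22), ([421.0, 234.0], 0.21)]
hook [([199.0, 202.0], 0.67)]
hook_saddle [([181.0, 211.0], 0.84)]
pad_mark []
pump [([283.0, 235.0], 0.69)]
dock [([407.0, 218.0], 0.89)]
pen_tip [([310.0, 153.0], 0.73), ([456.0, 189.0], 0.65)]
pen_top [([418.0, 233.0], 0.69), ([502.0, 250.0], 0.68), ([362.0, 249.0], 0.65), ([310.0, 152.0], 0.26)]
tub [([253.0, 156.0], 0.59)]
vial [([309.0, 156.0], 0.53), ([252.0, 153.0], 0.25)]
saucer [([178.0, 317.0], 0.88)]
```

View pics/scene.png

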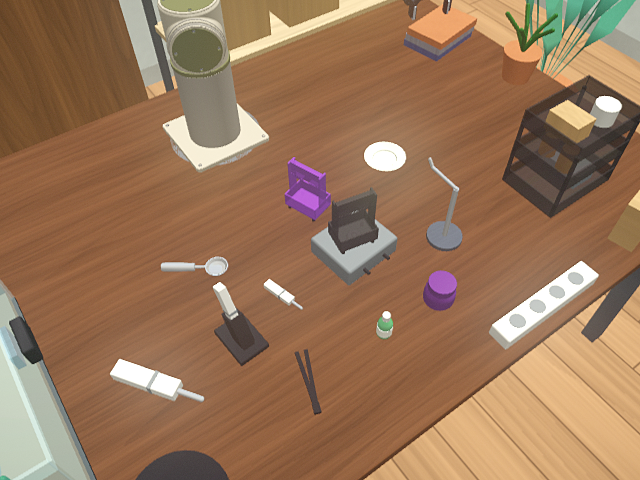

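View pics/top.png

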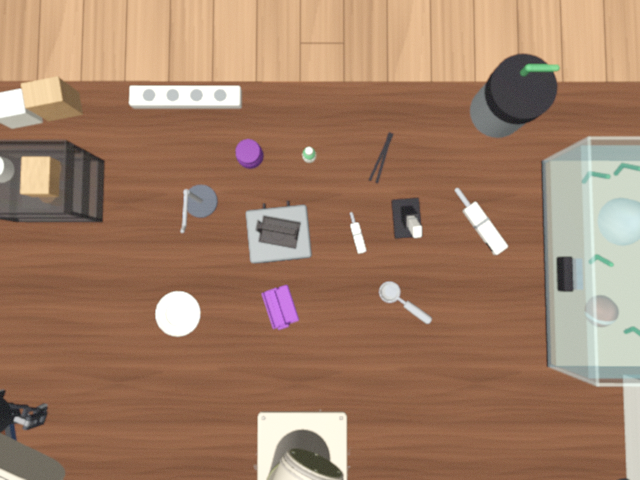

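Candidates, in top-picture pixels:
- **Pens:** the small loose one is at (357,232), the docked one at (412,222), and the big loose one at (481,222). The docked one is meant, being middle-sized and in the dock.
- **Totes:** the smoked one is on the pump at (279,232). The purple look-alike at (280,307) stays where it is.

Next I'll confirm these in an enlarged crop and measure them.

```bash
cat > h.py <<'E'
from bench import r
import cv2, numpy as np
def ray(p,uv):
    d=np.linalg.inv(p["K"])@[uv[0],uv[1],1.]; E=np.array(p["extrinsics"]); return E[:3,3],E[:3,:3]@d
def at_z(p,uv,z):
    o,d=ray(p,uv); return o+d*(z-o[2])/d[2]
def tri(*obs):
    A=np.zeros((3,3));b=np.zeros(3)
    for p,uv in obs:
        o,d=ray(p,uv);d=d/np.linalg.norm(d);M=np.eye(3)-np.outer(d,d);A+=M;b+=M@o
    return np.linalg.solve(A,b)
def proj(p,X):
    E=np.array(p["extrinsics"]);c=E[:3,:3].T@(np.array(X,float)-E[:3,3]);q=np.array(p["K"])@c;return q[:2]/q[2]
def lm(p,t,near=None):
    L=r.landmark_of(p,t)
    if near is not None: L=[d for d in L if np.hypot(*(np.array(d["xy"])-near))<25]
    return np.array(L[0]["xy"]) if L else None
E
python3 - <<'E'
from h import *
a=r.snapshot("scene"); b=r.snapshot("top")
Z=dict(tote_grip=194,tote_notch=158,tote=60,hook=0,hook_saddle=170,dock=0,pump=0,tub=0,vial=0,pen_top=None,pen_tip=None)
nA=dict(tote_grip=(353,199),tote_notch=(355,211),tote=(355,236),hook=(443,238),hook_saddle=(442,174),dock=(239,343),pump=(355,254),tub=(438,298),vial=(383,335),pen_top=(218,288),pen_tip=(240,340))
nB=dict(tote_grip=(275,231),tote_notch=(276,232),tote=(278,232),hook=(199,202),hook_saddle=(181,211),dock=(407,218),pump=(283,235),tub=(253,156),vial=(309,156),pen_top=(418,233),pen_tip=(405,215))
for t in Z:
    u=lm(a,t,nA[t]);v=lm(b,t,nB[t]);o=[t]
    if u is not None and Z[t] is not None:o.append(at_z(a,u,Z[t]).round())
    if v is not None and Z[t] is not None:o.append(at_z(b,v,Z[t]).round())
    if u is not None and v is not None:o.append(("tri",tri((a,u),(b,v)).round()))
    print(*o)
for p,z,n in((b,60,"top"),(a,None,"scene")):
  for t in("pump","tote","hook","dock"):
    for d in r.regions_of(p,t)[:3]:
        c=max(cv2.findContours(d["pixels"].astype(np.uint8),0,1)[0],key=cv2.contourArea)
        print(n,t,round(d["score"],2),[np.round(x,1).tolist() if not np.isscalar(x) else round(x,1) for x in cv2.minAreaRect(c)])
A=cv2.resize(a["pixels"][145:255,300:480],(720,440),interpolation=2)[:,:400*2]
B=cv2.resize(b["pixels"][170:265,170:440],(800,281),interpolation=2)
A=cv2.resize(A,(480,293))
C=cv2.resize(a["pixels"][265:365,195:305],(320,293),interpolation=2)
cv2.imwrite("pics/crop1.png",np.vstack([B,np.hstack([A,C])]))
E
```

```text
tote_grip [553.  50. 194.] [549.  54. 194.] ('tri', array([549.,  54., 189.]))
tote_notch [555.  55. 158.] [549.  54. 158.] ('tri', array([551.,  56., 154.]))
tote [543.  55.  60.] [541.  62.  60.] ('tri', array([540.,  60.,  54.]))
hook [633. 266.   0.] [631. 270.   0.] ('tri', array([631., 270.,  -5.]))
hook_saddle [585. 273. 170.] [580. 260. 170.] ('tri', array([583., 265., 172.]))
dock [ 599. -263.    0.] [ 591. -273.    0.] ('tri', array([ 594., -268.,   -3.]))
pump [550.  59.   0.] [547.  66.   0.] ('tri', array([547.,  65.,  -7.]))
tub [747. 136.   0.]
vial [746. -19.   0.] [753. -11.   0.] ('tri', array([749., -16.,   3.]))
pen_top ('tri', array([ 544., -270.,  159.]))
pen_tip
top pump 0.79 [[277.8, 231.0], [58.9, 61.4], 84.0]
top tote 0.79 [[276.8, 230.9], [44.9, 29.4], 9.5]
top tote 0.58 [[280.0, 307.0], [39.3, 28.1], 76.0]
top hook 0.86 [[199.2, 208.1], [33.1, 48.3], 4.4]
top hook 0.7 [[278.0, 231.3], [59.0, 61.7], 85.2]
top hook 0.62 [[309.5, 153.5], [15.0, 13.0], 90.0]
top dock 0.86 [[406.8, 217.4], [39.1, 28.4], 87.5]
top dock 0.19 [[276.6, 230.7], [43.9, 28.0], 10.3]
scene pump 0.88 [[354.5, 244.2], [62.6, 77.4], 55.0]
scene tote 0.8 [[354.4, 220.4], [51.1, 58.1], 71.0]
scene tote 0.73 [[305.2, 189.6], [55.5, 46.5], 26.6]
scene tote 0.65 [[384.0, 324.5], [27.0, 16.0], 90.0]
scene hook 0.67 [[443.5, 204.5], [91.0, 33.0], 90.0]
scene dock 0.86 [[239.1, 334.6], [55.2, 36.4], 51.6]
```

View pics/crop1.png

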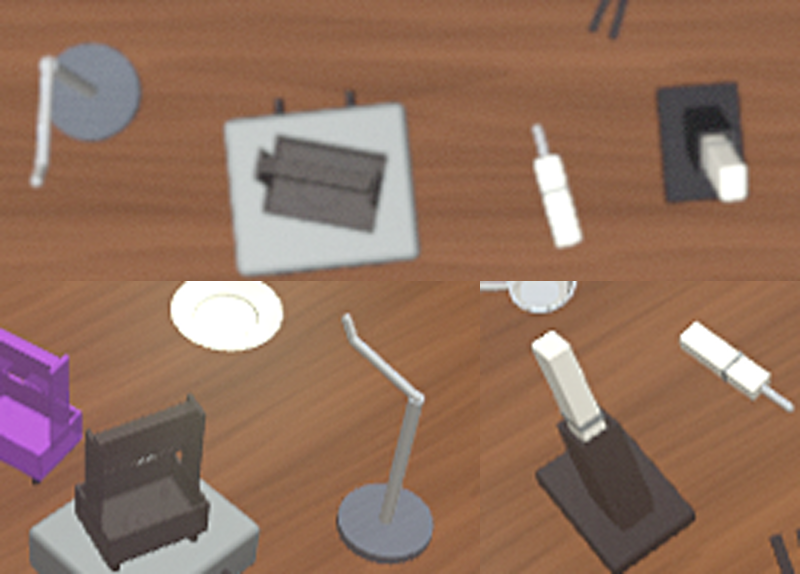

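The crop confirms both: the docked white pen leans towards the robot, and the smoked tote stands on the pump. The hook arm runs from its post corner at about (185,190) to its tip at about (181,231) in the top image. I'll move over the tote and look with the wrist camera.

```bash
cat >> h.py <<'E'
def plan(goal,yaw,n,start=None,yaw0=None):
    s=r.sense(); P=np.array(s["tool_pos"] if start is None else start,float); y0=s["tcp_rot"][2] if yaw0 is None else yaw0
    dy=(yaw-y0+180)%360-180; st=(np.array(goal)-P)/n; out=[]
    for i in range(n):
        a=np.radians(y0+dy*i/n); X=np.array([np.cos(a),np.sin(a),0]);Y=np.array([np.sin(a),-np.cos(a),0])
        out.append([round(float(v)/1000,4) for v in (st@X,st@Y,-st[2])])
    print("spin/row",round(np.radians(dy/n),4)); [print(o) for o in out]
E
python3 -c "
from h import *
plan([548,55,300],80.5,16)"
```

```text
spin/row -0.089
[-0.0315, -0.0237, -0.0043]
[-0.0335, -0.0208, -0.0043]
[-0.0352, -0.0177, -0.0043]
[-0.0367, -0.0145, -0.0043]
[-0.0378, -0.0112, -0.0043]
[-0.0387, -0.0078, -0.0043]
[-0.0392, -0.0043, -0.0043]
[-0.0394, -0.0008, -0.0043]
[-0.0393, 0.0027, -0.0043]
[-0.039, 0.0061, -0.0043]
[-0.0383, 0.0096, -0.0043]
[-0.0373, 0.0129, -0.0043]
[-0.036, 0.0162, -0.0043]
[-0.0344, 0.0193, -0.0043]
[-0.0325, 0.0223, -0.0043]
[-0.0304, 0.0251, -0.0043]
```

>>> carry_out([
  {"jaw": 0.0854,"translation": [-0.0315,-0.0237,-0.0043],"spin": -0.089},
  {"jaw": 0.0854,"translation": [-0.0335,-0.0208,-0.0043],"spin": -0.089},
  {"jaw": 0.0854,"translation": [-0.0352,-0.0177,-0.0043],"spin": -0.089},
  {"jaw": 0.0854,"translation": [-0.0367,-0.0145,-0.0043],"spin": -0.089},
  {"jaw": 0.0854,"translation": [-0.0378,-0.0112,-0.0043],"spin": -0.089},
  {"jaw": 0.0854,"translation": [-0.0387,-0.0078,-0.0043],"spin": -0.089},
  {"jaw": 0.0854,"translation": [-0.0392,-0.0043,-0.0043],"spin": -0.089},
  {"jaw": 0.0854,"translation": [-0.0394,-0.0008,-0.0043],"spin": -0.089},
])

```text
time: 3.67
tool_pos: [461.0, 474.6, 266.5]
tcp_rot: [-180.0, 0.1, -157.0]
ft_force: [-1.0, 0.1, 0.1]
finger_gap: 85.5
grip_force: 0.0
```

>>> carry_out([
  {"jaw": 0.0854,"translation": [-0.0393,0.0027,-0.0043],"spin": -0.089},
  {"jaw": 0.0854,"translation": [-0.039,0.0061,-0.0043],"spin": -0.089},
  {"jaw": 0.0854,"translation": [-0.0383,0.0096,-0.0043],"spin": -0.089},
  {"jaw": 0.0854,"translation": [-0.0373,0.0129,-0.0043],"spin": -0.089},
  {"jaw": 0.0854,"translation": [-0.036,0.0162,-0.0043],"spin": -0.089},
  {"jaw": 0.0854,"translation": [-0.0344,0.0193,-0.0043],"spin": -0.089},
  {"jaw": 0.0854,"translation": [-0.0325,0.0223,-0.0043],"spin": -0.089},
  {"jaw": 0.0854,"translation": [-0.0304,0.0251,-0.0043],"spin": -0.089},
])

```text
time: 4.33
tool_pos: [577.4, 651.5, 286.9]
tcp_rot: [-179.8, 1.1, -125.7]
ft_force: [39.0, 40.1, 40.5]
finger_gap: 85.6
grip_force: 0.0
```

Run:
```python
from h import *
w=r.snapshot("wrist"); b=r.snapshot("top"); a=r.snapshot("scene")
s=r.sense(); print(s["tool_pos"],s["tcp_rot"])
print(np.round(w["extrinsics"],3).tolist(), np.round(w["K"],1).tolist())
for t,z in(("tote_grip",194),("tote_notch",158),("tote",60),("pump",0),("hook_saddle",170)):
    for d in r.landmark_of(w,t)[:2]: print(t,round(d["score"],2),np.round(d["xy"]),at_z(w,d["xy"],z).round(1))
for X in([549,54,194],[549,54,158]): print(proj(w,X))
B=b["pixels"][150:270,150:300]
A=a["pixels"][150:260,290:480]
cv2.imwrite("pics/w1.png",np.hstack([w["pixels"][:, :],np.zeros((480,1,3),np.uint8)]))
```

```text
[571.98380554 654.48930975 277.71792244] [ 179.9802906     0.44797525 -125.35717886]
[[-0.812, 0.552, 0.187, 530.885], [0.583, 0.771, 0.255, 588.495], [-0.003, 0.316, -0.949, 428.59], [0.0, 0.0, 0.0, 1.0]] [[427.1, 0.0, 325.4], [0.0, 427.1, 244.9], [0.0, 0.0, 1.0]]
[-1228.74676552 -2028.9884069 ]
[ -799.06768586 -1440.17081746]
```

View pics/w1.png

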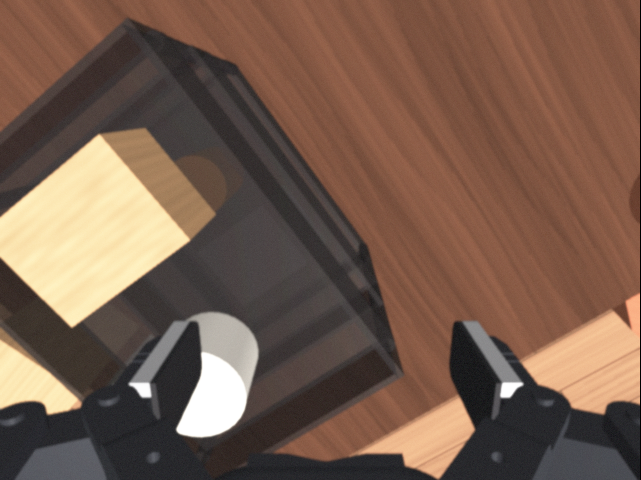

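The tool turned the wrong way: spin about the downward z axis has the opposite yaw sign. I'd also queued both calls without checking the first. I'll see how the arm stands before moving it.

```bash
sed -i 's|print("spin/row",round(np.radians(dy/n),4))|print("spin/row",round(-np.radians(dy/n),4))|' h.py
python3 - <<'E'
from h import *
b=r.snapshot("top"); s=r.sense()
for k in("time","tool_pos","tcp_rot","joint_pos","ft_force","wrist_torque","qd"): print(k,np.round(s[k],1))
a=r.snapshot("scene")
cv2.imwrite("pics/s2.png",np.hstack([b["pixels"][60:360,0:340],a["pixels"][0:300,230:640]]))
E
```

```text
time 4.8
tool_pos [576.3 653.3 291.8]
tcp_rot [-179.8    1.5 -125.6]
joint_pos [ 4.520e+01  6.390e+01  1.300e+00  1.000e-01  1.132e+02 -9.910e+01]
ft_force [ 0.1 -0.3  0.4]
wrist_torque [-0.  0.  0.]
qd [ 0.1  0.2 -0.  -0.   0.1  0. ]
```

View pics/s2.png

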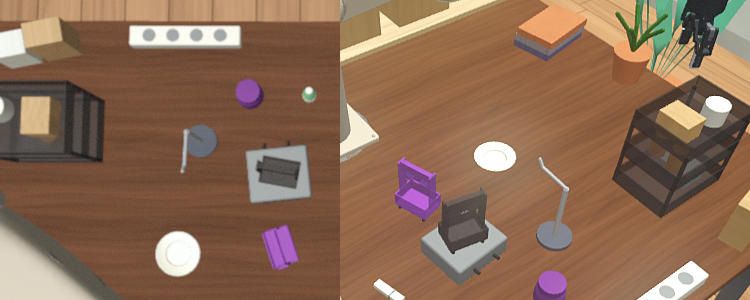

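Nothing was touched: the force is now zero, and the jerk came from the reach limit. The scene looks unchanged, with the tote still on the pump at crop (465,222). I'll go back in small, checked steps.

```bash
python3 -c "
from h import *
plan([450,440,300],-175,8)"
```

```text
spin/row 0.1077
[0.0309, -0.0027, -0.0011]
[0.0304, -0.006, -0.0011]
[0.0296, -0.0093, -0.0011]
[0.0284, -0.0124, -0.0011]
[0.0269, -0.0154, -0.0011]
[0.0251, -0.0182, -0.0011]
[0.023, -0.0208, -0.0011]
[0.0206, -0.0231, -0.0011]
```

>>> carry_out([
  {"jaw": 0.0854,"translation": [0.0309,-0.0027,-0.0011],"spin": 0.1077},
  {"jaw": 0.0854,"translation": [0.0304,-0.006,-0.0011],"spin": 0.1077},
  {"jaw": 0.0854,"translation": [0.0296,-0.0093,-0.0011],"spin": 0.1077},
  {"jaw": 0.0854,"translation": [0.0284,-0.0124,-0.0011],"spin": 0.1077},
  {"jaw": 0.0854,"translation": [0.0269,-0.0154,-0.0011],"spin": 0.1077},
  {"jaw": 0.0854,"translation": [0.0251,-0.0182,-0.0011],"spin": 0.1077},
  {"jaw": 0.0854,"translation": [0.023,-0.0208,-0.0011],"spin": 0.1077},
  {"jaw": 0.0854,"translation": [0.0206,-0.0231,-0.0011],"spin": 0.1077},
])

```text
time: 5.5
tool_pos: [498.3, 467.7, 298.0]
tcp_rot: [179.1, 1.4, -167.1]
ft_force: [1.2, -0.2, 0.2]
finger_gap: 85.4
grip_force: 0.0
```

```bash
python3 -c "
from h import *
s=r.sense();print(s['tool_pos'],s['tcp_rot'],s['time'])
plan([545,55,300],80.5,16)"
```

```text
[498.27222352 467.68519483 298.03581988] [ 179.11246407    1.35780533 -167.05763979] 5.5
spin/row 0.1227
[0.0029, -0.0258, -0.0001]
[-0.0002, -0.026, -0.0001]
[-0.0034, -0.0257, -0.0001]
[-0.0065, -0.0251, -0.0001]
[-0.0096, -0.0241, -0.0001]
[-0.0124, -0.0228, -0.0001]
[-0.0151, -0.0211, -0.0001]
[-0.0176, -0.0191, -0.0001]
[-0.0198, -0.0168, -0.0001]
[-0.0217, -0.0142, -0.0001]
[-0.0233, -0.0115, -0.0001]
[-0.0245, -0.0085, -0.0001]
[-0.0254, -0.0055, -0.0001]
[-0.0259, -0.0023, -0.0001]
[-0.0259, 0.0009, -0.0001]
[-0.0256, 0.004, -0.0001]
```

>>> carry_out([
  {"jaw": 0.0854,"translation": [0.0029,-0.0258,0],"spin": 0.1227},
  {"jaw": 0.0854,"translation": [-0.0002,-0.026,0],"spin": 0.1227},
  {"jaw": 0.0854,"translation": [-0.0034,-0.0257,0],"spin": 0.1227},
  {"jaw": 0.0854,"translation": [-0.0065,-0.0251,0],"spin": 0.1227},
  {"jaw": 0.0854,"translation": [-0.0096,-0.0241,0],"spin": 0.1227},
  {"jaw": 0.0854,"translation": [-0.0124,-0.0228,0],"spin": 0.1227},
  {"jaw": 0.0854,"translation": [-0.0151,-0.0211,0],"spin": 0.1227},
  {"jaw": 0.0854,"translation": [-0.0176,-0.0191,0],"spin": 0.1227},
])

```text
time: 6.17
tool_pos: [523.8, 261.5, 294.9]
tcp_rot: [178.4, 0.1, 136.7]
ft_force: [-0.3, -0.1, -0.6]
finger_gap: 85.5
grip_force: 0.0
```

```bash
python3 -c "
from h import *
s=r.sense();print(s['tool_pos'],s['tcp_rot'],s['time'])
plan([545,55,300],80.5,8)"
```

```text
[523.78819942 261.47400551 294.87013909] [1.78404074e+02 1.13053751e-01 1.36669977e+02] 6.1667
spin/row 0.1225
[-0.0196, -0.017, -0.0006]
[-0.0216, -0.0144, -0.0006]
[-0.0232, -0.0117, -0.0006]
[-0.0244, -0.0088, -0.0006]
[-0.0253, -0.0057, -0.0006]
[-0.0258, -0.0026, -0.0006]
[-0.0259, 0.0006, -0.0006]
[-0.0257, 0.0038, -0.0006]
```

>>> carry_out([
  {"jaw": 0.0854,"translation": [-0.0196,-0.017,-0.0006],"spin": 0.1225},
  {"jaw": 0.0854,"translation": [-0.0216,-0.0144,-0.0006],"spin": 0.1225},
  {"jaw": 0.0854,"translation": [-0.0232,-0.0117,-0.0006],"spin": 0.1225},
  {"jaw": 0.0854,"translation": [-0.0244,-0.0088,-0.0006],"spin": 0.1225},
  {"jaw": 0.0854,"translation": [-0.0253,-0.0057,-0.0006],"spin": 0.1225},
  {"jaw": 0.0854,"translation": [-0.0258,-0.0026,-0.0006],"spin": 0.1225},
  {"jaw": 0.0854,"translation": [-0.0259,0.0006,-0.0006],"spin": 0.1225},
  {"jaw": 0.0854,"translation": [-0.0257,0.0038,-0.0006],"spin": 0.1225},
])

```text
time: 6.83
tool_pos: [546.3, 54.5, 296.6]
tcp_rot: [179.0, -1.2, 80.5]
ft_force: [0.5, -0.3, 0.9]
finger_gap: 85.3
grip_force: 0.0
```

Run:
```python
from h import *
s=r.sense(); print(s["tool_pos"],s["tcp_rot"])
w=r.snapshot("wrist")
print(np.round(w["extrinsics"],3).tolist())
for t,z in(("tote_grip",194),("tote_notch",158),("tote",60),("pump",0),("pad_mark",68)):
    for d in r.landmark_of(w,t)[:2]: print(t,round(d["score"],2),np.round(d["xy"]),at_z(w,d["xy"],z).round(1))
for X in([549,54,194],[549,54,158]): print(proj(w,X))
cv2.imwrite("pics/w2.png",w["pixels"])
```

```text
[546.28819468  54.5475065  296.55726063] [178.96950682  -1.15030056  80.53028213]
[[0.986, -0.163, -0.028, 555.455], [-0.164, -0.947, -0.276, 127.374], [0.018, 0.277, -0.961, 441.261], [0.0, 0.0, 0.0, 1.0]]
tote_grip 0.62 [ 87. 261.] [404.9  71.  194. ]
tote_grip 0.58 [327. 252.] [548.4  52.2 194. ]
tote_notch 0.77 [325. 233.] [548.4  54.8 158. ]
tote_notch 0.6 [110. 252.] [400.4  66.6 158. ]
tote 0.78 [323. 206.] [547.8  54.6  60. ]
tote 0.65 [154. 222.] [394.1  66.2  60. ]
pad_mark 0.69 [328. 249.] [546.1  15.9  68. ]
[327.43015066 248.50198477]
[326.24105726 233.54574957]
```

View pics/w2.png

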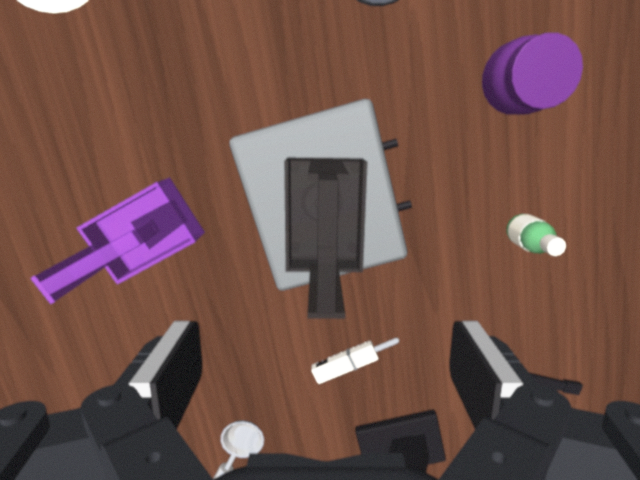

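The wrist view shows the tote square to the fingers: the crosspiece is centred at column 327, so x ≈ 548 and y ≈ 54, and the other cameras agree. The pump lies under it and the purple tote is off to the left. I'll descend and grip.

```bash
cat >> h.py <<'E'
from scipy.spatial.transform import Rotation as Ro
def plan(goal,yaw,n):
    s=r.sense(); R=Ro.from_euler("xyz",s["tcp_rot"],degrees=True); dy=(yaw-s["tcp_rot"][2]+180)%360-180
    sp=-np.radians(dy/n); st=(np.array(goal)-s["tool_pos"])/n/1000
    print("t",s["time"],"at",np.round(s["tool_pos"],1),np.round(s["tcp_rot"],1),"spin/row",round(sp,4))
    for i in range(n):
        print((R.inv().apply(st)).round(4).tolist()); R=R*Ro.from_rotvec([0,0,sp])
        if abs(sp)<1e-3: break
E
python3 -c "
from h import *
plan([548.2,54,166],80.5,5)"
```

```text
t 7.1333 at [545.5  56.8 294.8] [179.2  -1.1  81. ] spin/row 0.0018
[-0.001, 0.0002, 0.0258]
[-0.001, 0.0002, 0.0258]
[-0.001, 0.0002, 0.0258]
[-0.001, 0.0002, 0.0258]
[-0.001, 0.0002, 0.0258]
```

>>> carry_out([
  {"jaw": 0.0854,"translation": [-0.001,0.0002,0.0258]},
  {"jaw": 0.0854,"translation": [-0.001,0.0002,0.0258]},
  {"jaw": 0.0854,"translation": [-0.001,0.0002,0.0258]},
  {"jaw": 0.0854,"translation": [-0.001,0.0002,0.0258]},
  {"jaw": 0.0854,"translation": [-0.001,0.0002,0.0258]},
  {"jaw": 0.0854,"translation": [0,0,0]},
  {"jaw": 0.0854,"translation": [0,0,0]},
  {"jaw": 0.0854,"translation": [0,0,0]},
])

```text
invalid input
```

Run:
```python
from h import *
plan([548.2,54,166],80.5,1)
# hook geometry from initial-type views
b=r.snapshot("top"); a=r.snapshot("scene")
for t,z in(("hook",0),("hook_saddle",170)):
  u,v=lm(a,t),lm(b,t); print(t,at_z(a,u,z).round(1),at_z(b,v,z).round(1),tri((a,u),(b,v)).round(1))
for p,n in((a,"a"),(b,"b")):
  m=r.regions_of(p,"hook")[0]["pixels"]
  hsv=cv2.cvtColor(p["pixels"],cv2.COLOR_BGR2HSV); k=m&(hsv[...,2]>115)&(hsv[...,1]<70)
  ys,xs=np.nonzero(k); print(n,k.sum(),xs.min(),xs.max(),ys.min(),ys.max())
  x0,y0=max(xs.min()-15,0),ys.min()-10
  c=p["pixels"][y0:y0+70,x0:x0+65]; cv2.imwrite(f"pics/_{n}.png",c); print(x0,y0)
A=[cv2.resize(cv2.imread(f"pics/_{n}.png"),None,fx=6,fy=6,interpolation=cv2.INTER_CUBIC) for n in "ab"]
cv2.imwrite("pics/hook.png",np.hstack(A))
```

```text
t 7.1333 at [545.5  56.8 294.8] [179.2  -1.1  81. ] spin/row 0.0091
[-0.0049, 0.0012, 0.1288]
hook [635.4 258.8   0. ] [631.3 266.    0. ] [631.5 266.5  -9.3]
hook_saddle [586.6 265.6 170. ] [583.1 267.8 170. ] [583.7 268.9 165.7]
a 1090 427 461 159 248
412 149
b 292 181 200 185 231
166 175
```

View pics/hook.png

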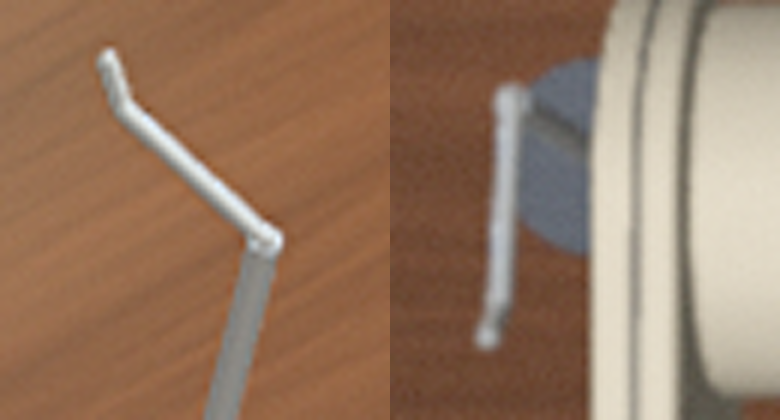

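The hook crop gives these pixels:

| Point | Scene | Top |
|---|---|---|
| Corner | (456.2,189.0) | (186.2,191.3) |
| Bend | (432.3,166.5) | (184.0,226.3) |
| Tip | (430,158.2) | (182.0,231.7) |

The descent call was refused only because every row needs a spin, so I'll resend it.

>>> carry_out([
  {"jaw": 0.0854,"translation": [-0.001,0.0002,0.0258],"spin": 0},
  {"jaw": 0.0854,"translation": [-0.001,0.0002,0.0258],"spin": 0},
  {"jaw": 0.0854,"translation": [-0.001,0.0002,0.0258],"spin": 0},
  {"jaw": 0.0854,"translation": [-0.001,0.0002,0.0258],"spin": 0},
  {"jaw": 0.0854,"translation": [-0.001,0.0002,0.0258],"spin": 0},
  {"jaw": 0.0854,"translation": [0,0,0],"spin": 0},
  {"jaw": 0.0854,"translation": [0,0,0],"spin": 0},
  {"jaw": 0.0854,"translation": [0,0,0],"spin": 0},
])

```text
time: 8.2
tool_pos: [547.8, 53.5, 165.9]
tcp_rot: [179.2, -1.1, 80.9]
ft_force: [0.6, -0.5, 0.7]
finger_gap: 85.1
grip_force: 0.0
```

Run:
```python
from h import *
plan([548.2,54,166],80.5,1)
a=r.snapshot("scene");b=r.snapshot("top")
for n,u,v,z in(("corner",(456.2,189),(186.2,191.3),166),("bend",(432.3,166.5),(184,226.3),166),("tip",(430,158.2),(182,231.7),181)):
    print(n,at_z(a,u,z).round(1),at_z(b,v,z).round(1),tri((a,u),(b,v)).round(1))
```

```text
t 8.2 at [547.8  53.5 165.9] [179.2  -1.1  80.9] spin/row 0.0077
[0.0006, 0.0003, -0.0001]
corner [637.1 259.6 166. ] [634.2 261.8 166. ] [634.8 262.7 162.1]
bend [557. 264. 166.] [554.5 265.2 166. ] [554.9 266.1 163.1]
tip [545.1 265.2 181. ] [541.2 265.9 181. ] [542.  267.5 177.1]
```

>>> carry_out([
  {"jaw": 0.0,"translation": [0,0,0],"spin": 0},
  {"jaw": 0.0,"translation": [0,0,0],"spin": 0},
  {"jaw": 0.0,"translation": [0,0,0],"spin": 0},
  {"jaw": 0.0,"translation": [0,0,0],"spin": 0},
  {"jaw": 0.0,"translation": [0,0,0],"spin": 0},
  {"jaw": 0.0,"translation": [0,0,0],"spin": 0},
  {"jaw": 0.0,"translation": [0,0,0],"spin": 0},
  {"jaw": 0.0,"translation": [0,0,0],"spin": 0},
], squeeze=50)

```text
time: 8.97
tool_pos: [547.1, 53.3, 164.3]
tcp_rot: [179.3, -1.1, 80.9]
ft_force: [0.2, -0.5, 1.6]
finger_gap: 11.2
grip_force: 50.8
```

Gripped, with an 11.2 mm gap. The hook estimate is corner (635.6,260.8), yaw about -2.8° and saddle (585.7,263.2). I'll lift the tote and bring it in front of the hook tip.

>>> carry_out([
  {"jaw": 0.0,"translation": [0,0,-0.008],"spin": 0},
  {"jaw": 0.0,"translation": [0,0,-0.015],"spin": 0},
  {"jaw": 0.0,"translation": [0,0,-0.015],"spin": 0},
  {"jaw": 0.0,"translation": [0,0,-0.004],"spin": 0},
  {"jaw": 0.0,"translation": [0,0,0],"spin": 0},
  {"jaw": 0.0,"translation": [0,0,0],"spin": 0},
  {"jaw": 0.0,"translation": [0,0,0],"spin": 0},
  {"jaw": 0.0,"translation": [0,0,0],"spin": 0},
])

```text
time: 9.63
tool_pos: [545.8, 52.7, 205.0]
tcp_rot: [179.4, -1.1, 80.9]
ft_force: [-0.6, 0.2, -1.6]
finger_gap: 11.6
grip_force: 50.5
```

```bash
python3 -c "
from h import *
print(r.sense()['ft_force'],r.sense()['finger_gap'])
plan([475.8,268.6,206],87.2,12)"
```

```text
[-0.56993443  0.15045119 -1.60016539] 11.575804229190798
t 9.6333 at [545.8  52.7 205. ] [179.4  -1.1  80.9] spin/row -0.0091
[0.0168, -0.0086, 0.0001]
[0.0169, -0.0084, 0.0001]
[0.017, -0.0083, 0.0001]
[0.0171, -0.0081, 0.0001]
[0.0171, -0.008, 0.0001]
[0.0172, -0.0078, 0.0001]
[0.0173, -0.0077, 0.0001]
[0.0174, -0.0075, 0.0001]
[0.0174, -0.0073, 0.0001]
[0.0175, -0.0072, 0.0001]
[0.0176, -0.007, 0.0001]
[0.0176, -0.0069, 0.0001]
```

>>> carry_out([
  {"jaw": 0.0,"translation": [0.0168,-0.0086,0],"spin": -0.0091},
  {"jaw": 0.0,"translation": [0.0169,-0.0084,0],"spin": -0.0091},
  {"jaw": 0.0,"translation": [0.017,-0.0083,0],"spin": -0.0091},
  {"jaw": 0.0,"translation": [0.0171,-0.0081,0],"spin": -0.0091},
  {"jaw": 0.0,"translation": [0.0171,-0.008,0],"spin": -0.0091},
  {"jaw": 0.0,"translation": [0.0172,-0.0078,0],"spin": -0.0091},
  {"jaw": 0.0,"translation": [0.0173,-0.0077,0],"spin": -0.0091},
  {"jaw": 0.0,"translation": [0.0174,-0.0075,0],"spin": -0.0091},
])

```text
time: 10.3
tool_pos: [499.0, 197.2, 207.1]
tcp_rot: [179.3, -1.0, 85.1]
ft_force: [0.2, -0.4, -1.2]
finger_gap: 11.3
grip_force: 50.5
```

>>> carry_out([
  {"jaw": 0.0,"translation": [0.0174,-0.0073,0],"spin": -0.0091},
  {"jaw": 0.0,"translation": [0.0175,-0.0072,0],"spin": -0.0091},
  {"jaw": 0.0,"translation": [0.0176,-0.007,0],"spin": -0.0091},
  {"jaw": 0.0,"translation": [0.0176,-0.0069,0],"spin": -0.0091},
  {"jaw": 0.0,"translation": [0,0,0],"spin": 0},
  {"jaw": 0.0,"translation": [0,0,0],"spin": 0},
  {"jaw": 0.0,"translation": [0,0,0],"spin": 0},
  {"jaw": 0.0,"translation": [0,0,0],"spin": 0},
])

```text
time: 10.97
tool_pos: [476.6, 267.7, 208.4]
tcp_rot: [179.2, -1.0, 87.1]
ft_force: [-0.4, -0.1, -0.3]
finger_gap: 11.1
grip_force: 50.4
```

Run:
```python
from h import *
a=r.snapshot("scene");w=r.snapshot("wrist");b=r.snapshot("top")
for p,n in((a,"scene"),(w,"wrist"),(b,"top")):
  for t,z in(("tote_grip",235),("tote_notch",199),("hook_saddle",170),("hook",0),("pad_mark",68),("pump",60)):
    print(n,t,[(np.round(d["xy"]).tolist(),round(d["score"],2),at_z(p,d["xy"],z).round(1).tolist()) for d in r.landmark_of(p,t)][:2])
plan([577,264,206],87.2,8)
cv2.imwrite("pics/w3.png",np.hstack([w["pixels"][0:300,100:500],a["pixels"][60:360,300:640]]))
```

```text
scene tote_grip [([413.0, 122.0], 0.73, [475.7, 266.9, 235.0]), ([308.0, 169.0], 0.65, [462.0, 0.5, 235.0])]
scene tote_notch [([415.0, 134.0], 0.71, [480.3, 274.8, 199.0]), ([308.0, 175.0], 0.71, [446.5, 10.6, 199.0])]
scene hook_saddle [([440.0, 170.0], 0.86, [578.3, 266.1, 170.0])]
scene hook [([443.0, 237.0], 0.58, [635.0, 260.3, 0.0])]
scene pad_mark [([353.0, 237.0], 0.67, [553.0, 53.5, 68.0])]
scene pump [([353.0, 254.0], 0.97, [585.1, 29.2, 60.0])]
wrist tote_grip [([324.0, 372.0], 0.84, [475.6, 265.5, 235.0])]
wrist tote_notch []
wrist hook_saddle [([560.0, 286.0], 0.6, [585.6, 262.2, 170.0])]
wrist hook [([507.0, 211.0], 0.95, [633.2, 259.9, 0.0])]
wrist pad_mark []
wrist pump []
top tote_grip [([175.0, 256.0], 0.91, [484.5, 267.3, 235.0]), ([278.0, 308.0], 0.72, [374.8, 47.1, 235.0])]
top tote_notch [([276.0, 307.0], 0.71, [374.9, 54.0, 199.0]), ([177.0, 263.0], 0.64, [470.4, 272.0, 199.0])]
top hook_saddle [([186.0, 213.0], 0.82, [585.2, 260.1, 170.0]), ([186.0, 264.0], 0.18, [470.6, 257.5, 170.0])]
top hook [([202.0, 201.0], 0.81, [633.1, 261.1, 0.0])]
top pad_mark [([283.0, 233.0], 0.63, [547.2, 49.2, 68.0])]
top pump [([282.0, 236.0], 0.63, [539.0, 51.9, 60.0])]
t 12.0167 at [476.5 268.4 208.9] [179.2  -1.   87.2] spin/row -0.0
[0.0001, 0.0126, 0.0005]
```

View pics/w3.png

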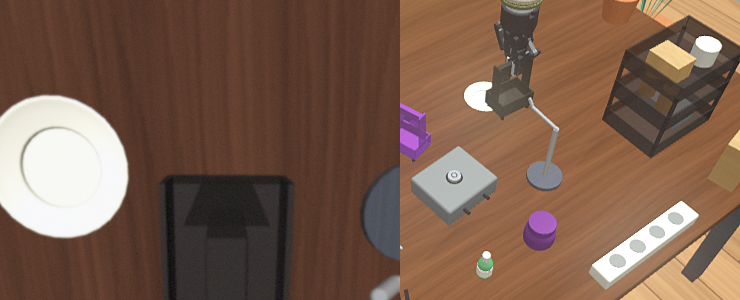

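The tote hangs square in the grip in front of the hook, and the hook saddle is confirmed at about (585.6,262.5). The pad ring is now visible at crop (454,176). I'll slide the tote over the arm.

```bash
python3 -c "
from h import *
plan([591,262.9,201],87.2,8)"
```

```text
t 12.0167 at [476.5 268.4 208.9] [179.2  -1.   87.2] spin/row -0.0
[-0.0, 0.0143, 0.0012]
```

>>> carry_out([
  {"jaw": 0.0,"translation": [0,0.0143,0.0012],"spin": 0},
  {"jaw": 0.0,"translation": [0,0.0143,0.0012],"spin": 0},
  {"jaw": 0.0,"translation": [0,0.0143,0.0012],"spin": 0},
  {"jaw": 0.0,"translation": [0,0.0143,0.0012],"spin": 0},
  {"jaw": 0.0,"translation": [0,0.0143,0.0012],"spin": 0},
  {"jaw": 0.0,"translation": [0,0.0143,0.0012],"spin": 0},
  {"jaw": 0.0,"translation": [0,0.0143,0.0012],"spin": 0},
  {"jaw": 0.0,"translation": [0,0.0143,0.0012],"spin": 0},
])

```text
time: 12.68
tool_pos: [591.6, 262.9, 200.7]
tcp_rot: [179.2, -1.0, 87.2]
ft_force: [-0.5, 0.7, -1.5]
finger_gap: 11.5
grip_force: 50.5
```

Run:
```python
from h import *
w=r.snapshot("wrist"); a=r.snapshot("scene")
for p,n in((a,"scene"),(w,"wrist")):
  for t,z in(("tote_grip",231),("tote_notch",195),("hook_saddle",170),("hook",0)):
    print(n,t,[(np.round(d["xy"]).tolist(),round(d["score"],2),at_z(p,d["xy"],z).round(1).tolist()) for d in r.landmark_of(p,t)][:1])
print(r.sense()["ft_force"])
plan([591,262.9,178],87.2,4)
```

```text
scene tote_grip [([303.0, 168.0], 0.9, [452.2, -3.8, 231.0])]
scene tote_notch [([448.0, 169.0], 0.84, [602.1, 261.1, 195.0])]
scene hook_saddle [([440.0, 172.0], 0.73, [582.5, 263.5, 170.0])]
scene hook []
wrist tote_grip [([323.0, 372.0], 0.87, [590.2, 263.0, 231.0])]
wrist tote_notch []
wrist hook_saddle [([306.0, 297.0], 0.76, [583.1, 262.2, 170.0])]
wrist hook []
[ 1.12790805 -0.71125107 -1.64582378]
t 13.1833 at [590.5 263.2 201.2] [179.2  -1.   87.2] spin/row 0.0
[-0.0002, 0.0, 0.0058]
```

Aligned. I'll lower it gently onto the arm, watching the force.

>>> carry_out([
  {"jaw": 0.0,"translation": [0,0,0.005],"spin": 0},
  {"jaw": 0.0,"translation": [0,0,0.005],"spin": 0},
  {"jaw": 0.0,"translation": [0,0,0.005],"spin": 0},
  {"jaw": 0.0,"translation": [0,0,0.004],"spin": 0},
  {"jaw": 0.0,"translation": [0,0,0.002],"spin": 0},
  {"jaw": 0.0,"translation": [0,0,0.001],"spin": 0},
  {"jaw": 0.0,"translation": [0,0,0.001],"spin": 0},
  {"jaw": 0.0,"translation": [0,0,0],"spin": 0},
])

```text
time: 13.85
tool_pos: [591.2, 263.4, 177.7]
tcp_rot: [179.2, -1.0, 87.2]
ft_force: [-0.3, -0.2, -1.4]
finger_gap: 11.4
grip_force: 50.5
```

>>> carry_out([
  {"jaw": 0.0,"translation": [0,0,0.001],"spin": 0},
  {"jaw": 0.0,"translation": [0,0,0.001],"spin": 0},
  {"jaw": 0.0,"translation": [0,0,0.001],"spin": 0},
  {"jaw": 0.0,"translation": [0,0,0],"spin": 0},
  {"jaw": 0.0,"translation": [0,0,0],"spin": 0},
  {"jaw": 0.0,"translation": [0,0,0],"spin": 0},
  {"jaw": 0.0,"translation": [0,0,0],"spin": 0},
  {"jaw": 0.0,"translation": [0,0,0],"spin": 0},
])

```text
time: 14.52
tool_pos: [591.6, 263.5, 175.9]
tcp_rot: [179.1, -1.0, 87.2]
ft_force: [-2.7, -0.8, 5.7]
finger_gap: 11.6
grip_force: 51.4
```

>>> carry_out([
  {"jaw": 0.028,"translation": [0,0,0],"spin": 0},
  {"jaw": 0.028,"translation": [0,0,0],"spin": 0},
  {"jaw": 0.028,"translation": [0,0,0],"spin": 0},
  {"jaw": 0.028,"translation": [0,0,0],"spin": 0},
  {"jaw": 0.028,"translation": [0,0,-0.005],"spin": 0},
  {"jaw": 0.028,"translation": [0,0,-0.015],"spin": 0},
  {"jaw": 0.028,"translation": [0,0,-0.025],"spin": 0},
  {"jaw": 0.028,"translation": [0,0,-0.03],"spin": 0},
])

```text
time: 15.18
tool_pos: [588.9, 261.7, 248.5]
tcp_rot: [179.4, -0.9, 87.2]
ft_force: [0.4, -0.1, 0.2]
finger_gap: 27.7
grip_force: 0.0
```

Run:
```python
from h import *
a=r.snapshot("scene");b=r.snapshot("top");w=r.snapshot("wrist")
print(r.sense()["ft_force"],r.sense()["tool_pos"])
for p,n in((a,"scene"),(w,"wrist")):
  for t,z in(("tote_grip",206),("tote_notch",170),("hook_saddle",170),("tote",72)):
    print(n,t,[(np.round(d["xy"]).tolist(),round(d["score"],2),at_z(p,d["xy"],z).round(1).tolist()) for d in r.landmark_of(p,t)][:2])
for t,z in (("dock",0),("pen_top",148),("pad_mark",68),("pen",0)):
  for p,n in((a,"scene"),(b,"top")):
    print(n,t,[(np.round(d["xy"]).tolist(),round(d["score"],2),at_z(p,d["xy"],z).round(1).tolist()) for d in r.landmark_of(p,t)][:4])
A=cv2.resize(a["pixels"][110:270,330:490],(480,480),interpolation=2)
B=cv2.resize(w["pixels"],(320,240))
C=cv2.resize(b["pixels"][190:250,380:440],(320,240),interpolation=2)
cv2.imwrite("pics/hang.png",np.hstack([A,np.vstack([B,C])]))
```

```text
[ 0.08654055  0.25484455 -0.17934965] [592.01069539 262.77299773 254.37530644]
scene tote_grip [([446.0, 163.0], 0.77, [593.1, 262.2, 206.0]), ([305.0, 168.0], 0.74, [433.4, 13.0, 206.0])]
scene tote_notch [([305.0, 177.0], 0.91, [424.1, 17.9, 170.0]), ([444.0, 176.0], 0.63, [596.7, 262.6, 170.0])]
scene hook_saddle [([440.0, 170.0], 0.67, [577.5, 268.1, 170.0])]
scene tote [([306.0, 209.0], 0.94, [427.1, 12.6, 72.0]), ([437.0, 206.0], 0.91, [594.1, 262.0, 72.0])]
wrist tote_grip [([318.0, 272.0], 0.81, [590.4, 266.7, 206.0])]
wrist tote_notch [([320.0, 253.0], 0.84, [591.7, 264.8, 170.0])]
wrist hook_saddle [([308.0, 259.0], 0.9, [584.4, 261.9, 170.0]), ([319.0, 222.0], 0.53, [592.0, 283.4, 170.0])]
wrist tote [([121.0, 403.0], 0.89, [407.3, 105.9, 72.0]), ([315.0, 222.0], 0.59, [588.8, 261.1, 72.0])]
scene dock [([243.0, 343.0], 0.76, [601.5, -264.9, 0.0])]
top dock [([406.0, 216.0], 0.74, [594.8, -261.6, 0.0])]
scene pen_top [([216.0, 283.0], 0.82, [539.2, -267.4, 148.0]), ([268.0, 282.0], 0.8, [594.8, -186.1, 148.0]), ([119.0, 368.0], 0.55, [598.1, -487.2, 148.0]), ([354.0, 253.0], 0.52, [636.4, -10.8, 148.0])]
top pen_top [([363.0, 252.0], 0.67, [498.3, -139.2, 148.0]), ([502.0, 249.0], 0.65, [505.8, -457.7, 148.0]), ([420.0, 231.0], 0.54, [546.5, -270.1, 148.0])]
scene pad_mark [([356.0, 236.0], 0.52, [555.6, 60.0, 68.0])]
top pad_mark [([277.0, 232.0], 0.7, [550.6, 63.1, 68.0])]
scene pen [([205.0, 399.0], 0.72, [662.2, -384.1, 0.0]), ([301.0, 309.0], 0.56, [603.7, -122.2, 0.0])]
top pen [([403.0, 216.0], 0.76, [597.1, -252.7, 0.0]), ([456.0, 185.0], 0.6, [674.7, -388.9, 0.0]), ([352.0, 212.0], 0.56, [605.7, -124.1, 0.0])]
```

View pics/hang.png

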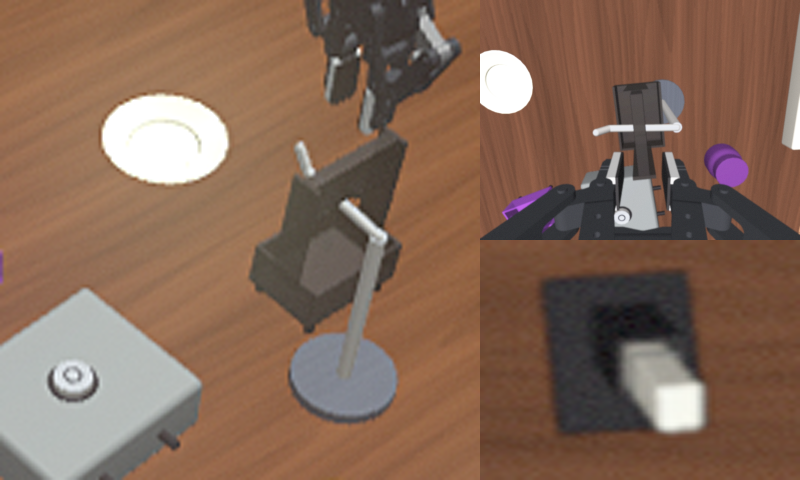

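The picture shows the tote hanging on the arm, released, with the gripper clear above it. The pad ring is at crop (72,377). The dock foot in the top view implies a dock yaw of about +5°. Now to the pen.

```bash
python3 -c "
from h import *
plan([540,-268,265],5,16)"
```

```text
t 16.1333 at [590.2 262.1 249.9] [179.2  -1.   87.2] spin/row 0.0896
[-0.0332, -0.0015, -0.0015]
[-0.0332, 0.0015, -0.0015]
[-0.033, 0.0045, -0.0015]
[-0.0324, 0.0074, -0.0015]
[-0.0316, 0.0103, -0.0015]
[-0.0306, 0.0131, -0.0015]
[-0.0293, 0.0157, -0.0015]
[-0.0278, 0.0183, -0.0015]
[-0.026, 0.0207, -0.0015]
[-0.0241, 0.023, -0.0015]
[-0.0219, 0.025, -0.0015]
[-0.0196, 0.0269, -0.0015]
[-0.0171, 0.0285, -0.0015]
[-0.0145, 0.0299, -0.0015]
[-0.0117, 0.0311, -0.0015]
[-0.0089, 0.032, -0.0015]
```

>>> carry_out([
  {"jaw": 0.028,"translation": [-0.0332,-0.0015,-0.0015],"spin": 0.0896},
  {"jaw": 0.028,"translation": [-0.0332,0.0015,-0.0015],"spin": 0.0896},
  {"jaw": 0.028,"translation": [-0.033,0.0045,-0.0015],"spin": 0.0896},
  {"jaw": 0.04,"translation": [-0.0324,0.0074,-0.0015],"spin": 0.0896},
  {"jaw": 0.06,"translation": [-0.0316,0.0103,-0.0015],"spin": 0.0896},
  {"jaw": 0.06,"translation": [-0.0306,0.0131,-0.0015],"spin": 0.0896},
  {"jaw": 0.06,"translation": [-0.0293,0.0157,-0.0015],"spin": 0.0896},
  {"jaw": 0.06,"translation": [-0.0278,0.0183,-0.0015],"spin": 0.0896},
])

```text
time: 16.8
tool_pos: [564.8, -4.4, 257.3]
tcp_rot: [-180.0, -1.3, 45.9]
ft_force: [0.7, 0.2, 0.1]
finger_gap: 59.7
grip_force: 0.0
```

```bash
python3 -c "
from h import *
plan([540,-268,265],5,8)"
```

```text
t 16.8 at [564.8  -4.4 257.3] [-180.    -1.3   45.9] spin/row 0.0891
[-0.0258, 0.0207, -0.0016]
[-0.0238, 0.0229, -0.0016]
[-0.0217, 0.025, -0.0016]
[-0.0194, 0.0268, -0.0016]
[-0.0169, 0.0284, -0.0016]
[-0.0143, 0.0298, -0.0016]
[-0.0116, 0.031, -0.0016]
[-0.0088, 0.0319, -0.0016]
```

>>> carry_out([
  {"jaw": 0.06,"translation": [-0.0258,0.0207,-0.0016],"spin": 0.0891},
  {"jaw": 0.06,"translation": [-0.0238,0.0229,-0.0016],"spin": 0.0891},
  {"jaw": 0.06,"translation": [-0.0217,0.025,-0.0016],"spin": 0.0891},
  {"jaw": 0.06,"translation": [-0.0194,0.0268,-0.0016],"spin": 0.0891},
  {"jaw": 0.06,"translation": [-0.0169,0.0284,-0.0016],"spin": 0.0891},
  {"jaw": 0.06,"translation": [-0.0143,0.0298,-0.0016],"spin": 0.0891},
  {"jaw": 0.06,"translation": [-0.0116,0.031,-0.0016],"spin": 0.0891},
  {"jaw": 0.06,"translation": [-0.0088,0.0319,-0.0016],"spin": 0.0891},
])

```text
time: 17.47
tool_pos: [541.2, -268.3, 265.3]
tcp_rot: [-179.1, -1.0, 5.0]
ft_force: [-0.1, 0.4, -0.2]
finger_gap: 60.4
grip_force: 0.0
```

Run:
```python
from h import *
a=r.snapshot("scene");w=r.snapshot("wrist")
s=r.sense();print(s["tool_pos"],s["tcp_rot"])
for p,n in((a,"scene"),(w,"wrist")):
  for t,z in(("pen_top",148),("pen",22),("dock",0)):
    print(n,t,[(np.round(d["xy"]).tolist(),round(d["score"],2),at_z(p,d["xy"],z).round(1).tolist()) for d in r.landmark_of(p,t)][:3])
m=max(r.regions_of(w,"pen"),key=lambda d:-abs(d["xy"][0]-320))["pixels"].astype(np.uint8)
c=max(cv2.findContours(m,0,1)[0],key=cv2.contourArea);print(cv2.minAreaRect(c))
cv2.imwrite("pics/w4.png",w["pixels"])
```

```text
[ 540.43806294 -271.31467418  264.94709698] [-179.21031877   -0.92130734    4.79672627]
scene pen_top [([268.0, 286.0], 0.91, [602.4, -191.0, 148.0]), ([216.0, 285.0], 0.74, [543.9, -268.7, 148.0]), ([118.0, 365.0], 0.58, [590.7, -486.6, 148.0])]
scene pen [([205.0, 397.0], 0.69, [669.8, -384.2, 22.0]), ([301.0, 310.0], 0.65, [616.0, -129.7, 22.0]), ([435.0, 205.0], 0.58, [560.3, 296.9, 22.0])]
scene dock [([219.0, 284.0], 0.46, [445.4, -233.6, 0.0])]
wrist pen_top [([557.0, 251.0], 0.93, [544.6, -419.2, 148.0]), ([200.0, 225.0], 0.72, [543.0, -192.0, 148.0]), ([318.0, 230.0], 0.66, [545.8, -266.6, 148.0])]
wrist pen [([472.0, 63.0], 0.87, [667.5, -383.6, 22.0])]
wrist dock [([320.0, 148.0], 0.81, [587.2, -260.9, 0.0])]
((316.6221618652344, 198.9907684326172), (28.796310424804688, 88.60778045654297), 1.3971812725067139)
```

View pics/w4.png

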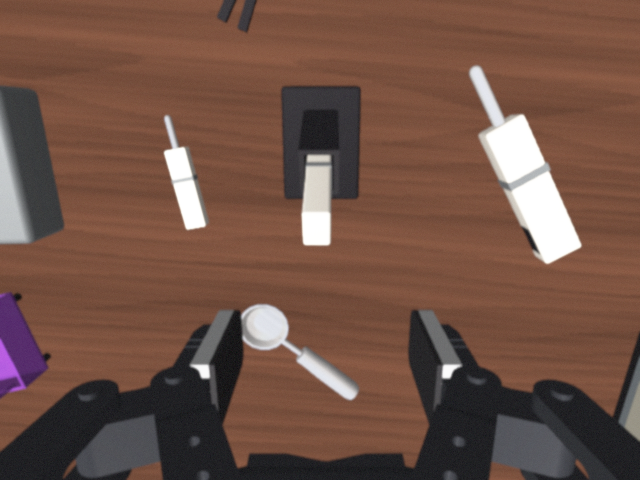

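The wrist view shows the docked pen centred at column 317 and square to the fingers. Its top at (318,230) gives (545,-267,148), which agrees with the scene camera. I'll descend to grip about 27 mm below its top.

```bash
python3 -c "
from h import *
plan([555.5,-266.6,104],4.8,6)"
```

```text
t 17.9167 at [ 541.9 -265.4  265.2] [-179.1   -1.     5.4] spin/row 0.0017
[0.0018, 0.0008, 0.0269]
[0.0018, 0.0008, 0.0269]
[0.0018, 0.0008, 0.0269]
[0.0018, 0.0008, 0.0269]
[0.0018, 0.0008, 0.0269]
[0.0018, 0.0008, 0.0269]
```

>>> carry_out([
  {"jaw": 0.06,"translation": [0.0018,0.0003,0.027],"spin": 0},
  {"jaw": 0.06,"translation": [0.0018,0.0003,0.027],"spin": 0},
  {"jaw": 0.06,"translation": [0.0018,0.0003,0.027],"spin": 0},
  {"jaw": 0.06,"translation": [0.0018,0.0003,0.027],"spin": 0},
  {"jaw": 0.06,"translation": [0.0018,0.0003,0.027],"spin": 0},
  {"jaw": 0.06,"translation": [0.0018,0.0003,0.024],"spin": 0},
  {"jaw": 0.06,"translation": [0,0,0],"spin": 0},
  {"jaw": 0.06,"translation": [0,0,0],"spin": 0},
])

```text
time: 18.58
tool_pos: [554.0, -263.2, 105.0]
tcp_rot: [-179.0, -0.8, 5.3]
ft_force: [-0.4, -0.2, 0.3]
finger_gap: 60.1
grip_force: 0.0
```

Run:
```python
from h import *
plan([555.5,-266.6,104],4.8,1)
w=r.snapshot("wrist")
print([(np.round(d["xy"]).tolist(),round(d["score"],2),at_z(w,d["xy"],148).round(1).tolist()) for d in r.landmark_of(w,"pen_top")][:3])
plan([555.5,-266.6,104],4.8,1)
```

```text
t 18.5833 at [ 554.  -263.2  105. ] [-179.    -0.8    5.3] spin/row 0.0094
[0.0012, 0.0035, 0.0009]
[([333.0, 418.0], 0.84, [547.4, -266.2, 148.0])]
t 18.6833 at [ 556.  -264.9  108.4] [-179.2   -1.1    5.3] spin/row 0.0089
[-0.0007, 0.0017, 0.0043]
```

>>> carry_out([
  {"jaw": 0.06,"translation": [0.0005,0.002,0.001],"spin": 0},
  {"jaw": 0.0,"translation": [0,0,0],"spin": 0},
  {"jaw": 0.0,"translation": [0,0,0],"spin": 0},
  {"jaw": 0.0,"translation": [0,0,0],"spin": 0},
  {"jaw": 0.0,"translation": [0,0,0],"spin": 0},
  {"jaw": 0.0,"translation": [0,0,0],"spin": 0},
  {"jaw": 0.0,"translation": [0,0,0],"spin": 0},
  {"jaw": 0.0,"translation": [0,0,0],"spin": 0},
], squeeze=40)

```text
time: 19.35
tool_pos: [555.9, -266.8, 105.8]
tcp_rot: [-179.1, -1.0, 5.3]
ft_force: [-0.6, 0.7, 4.8]
finger_gap: 17.3
grip_force: 43.1
```

>>> carry_out([
  {"jaw": 0.0,"translation": [-0.0028,0,-0.0067],"spin": 0},
  {"jaw": 0.0,"translation": [-0.0028,0,-0.0067],"spin": 0},
  {"jaw": 0.0,"translation": [-0.0028,0,-0.0067],"spin": 0},
  {"jaw": 0.0,"translation": [-0.0028,0,-0.0067],"spin": 0},
  {"jaw": 0.0,"translation": [-0.0028,0,-0.0067],"spin": 0},
  {"jaw": 0.0,"translation": [-0.0028,0,-0.0067],"spin": 0},
  {"jaw": 0.0,"translation": [-0.0028,0,-0.0067],"spin": 0},
  {"jaw": 0.0,"translation": [-0.0028,0,-0.0067],"spin": 0},
])

```text
time: 20.02
tool_pos: [531.6, -269.7, 158.8]
tcp_rot: [-179.1, -0.9, 5.3]
ft_force: [0.4, -1.2, -1.2]
finger_gap: 17.5
grip_force: 42.5
```

```bash
cat >> h.py <<'E'
def pen_tilt(save=None):
    """tilt of the held pen in the scene picture: fit tip/top against a model through the grasp"""
    a=r.snapshot("scene"); s=r.sense(); R=Ro.from_euler("xyz",s["tcp_rot"],degrees=True)
    T=np.array(s["tool_pos"]); g=T-R.apply([0,0,18.7])
    L=r.regions_of(a,"pen"); gp=proj(a,g)
    best=min(L,key=lambda d:np.hypot(*(np.array(d["xy"])-gp)))
    m=best["pixels"]; ys,xs=np.nonzero(m)
    print("grasp px",gp.round(),"mask",round(best["score"],2),xs.min(),xs.max(),ys.min(),ys.max(),len(xs))
    for t in("pen_top","pen_tip"):
        print(t,[(np.round(d["xy"],1).tolist(),round(d["score"],2)) for d in r.landmark_of(a,t) if np.hypot(*(np.array(d["xy"])-gp))<90])
    yaw=np.radians(s["tcp_rot"][2])
    for th in(0,5,10,15,20,25):
        ax=np.array([-np.sin(np.radians(th))*np.cos(yaw),-np.sin(np.radians(th))*np.sin(yaw),np.cos(np.radians(th))])
        print(th,"tip",proj(a,g-110*ax).round(1),"top",proj(a,g+30*ax).round(1))
    if save: 
        x,y=(gp-60).astype(int).clip(0); cv2.imwrite(save,cv2.resize(a["pixels"][y:y+140,x:x+140],(560,560),interpolation=2))
E
python3 -c "
from h import *
s=r.sense();print(s['time'],s['tool_pos'],s['ft_force'],s['finger_gap'])
pen_tilt()"
```

```text
20.0167 [ 531.63898547 -269.65731311  158.78826475] [ 0.43834378 -1.21276211 -1.17852647] 17.488141176687314
grasp px [210. 272.] mask 0.88 206 233 260 316 550
pen_top [([264.9, 280.3], 0.74), ([203.4, 261.2], 0.63)]
pen_tip [([232.5, 316.1], 0.91)]
0 tip [218.6 303.2] top [207.  262.2]
5 tip [221.3 306.1] top [206.2 261.4]
10 tip [223.9 308.9] top [205.4 260.6]
15 tip [226.4 311.4] top [204.7 260. ]
20 tip [228.9 313.7] top [204.  259.4]
25 tip [231.2 315.6] top [203.4 258.9]
```

The pen is drawn out to about 24°, leaving only the tip of its rod in the socket mouth. The tool can't tilt, so I'll turn the pen upright by pushing the rod against the mouth edge with a softer grip.

>>> carry_out([
  {"jaw": 0.0,"translation": [0.004,0,0],"spin": 0},
  {"jaw": 0.0,"translation": [0.005,0,0],"spin": 0},
  {"jaw": 0.0,"translation": [0.005,0,0],"spin": 0},
  {"jaw": 0.0,"translation": [0.005,0,0],"spin": 0},
  {"jaw": 0.0,"translation": [0.005,0,0],"spin": 0},
  {"jaw": 0.0,"translation": [0.005,0,0],"spin": 0},
  {"jaw": 0.0,"translation": [0.005,0,0],"spin": 0},
  {"jaw": 0.0,"translation": [0,0,0],"spin": 0},
], squeeze=25)

```text
time: 20.88
tool_pos: [566.4, -266.2, 158.2]
tcp_rot: [-179.1, -0.8, 5.3]
ft_force: [-2.8, -0.8, -1.6]
finger_gap: 17.6
grip_force: 42.5
```

```bash
python3 -c "
from h import *
s=r.sense();print(s['time'],s['tool_pos'],s['ft_force'],s['finger_gap'])
pen_tilt()"
```

```text
20.8833 [ 566.40255504 -266.22073516  158.1682023 ] [-2.77489346 -0.84850477 -1.56887735] 17.599448316652573
grasp px [221. 284.] mask 0.59 217 237 273 315 409
pen_top [([268.5, 285.1], 0.81), ([215.2, 273.0], 0.76)]
pen_tip [([235.8, 325.3], 0.79), ([305.0, 308.9], 0.61)]
0 tip [228.9 314.7] top [218.3 274.5]
5 tip [231.7 317.8] top [217.4 273.6]
10 tip [234.4 320.6] top [216.7 272.8]
15 tip [237.  323.2] top [215.9 272.1]
20 tip [239.6 325.6] top [215.2 271.5]
25 tip [242.  327.7] top [214.5 271. ]
```

>>> carry_out([
  {"jaw": 0.0,"translation": [0.004,0,0],"spin": 0},
  {"jaw": 0.0,"translation": [0.004,0,0],"spin": 0},
  {"jaw": 0.0,"translation": [0.004,0,0],"spin": 0},
  {"jaw": 0.0,"translation": [0.004,0,0],"spin": 0},
  {"jaw": 0.0,"translation": [0,0,0],"spin": 0},
  {"jaw": 0.0,"translation": [0,0,0],"spin": 0},
  {"jaw": 0.0,"translation": [0,0,0],"spin": 0},
  {"jaw": 0.0,"translation": [0,0,0],"spin": 0},
])

```text
time: 21.75
tool_pos: [582.3, -265.2, 159.5]
tcp_rot: [-179.1, -1.0, 5.3]
ft_force: [-1.5, 0.0, -0.1]
finger_gap: 17.3
grip_force: 43.2
```

```bash
python3 -c "
from h import *
s=r.sense();print(s['time'],s['tool_pos'],s['ft_force'],s['finger_gap'])
pen_tilt('pics/t1.png')"
```

```text
21.75 [ 582.34731368 -265.18621899  159.54728706] [-1.45862508  0.03206888 -0.09863864] 17.322797168381065
grasp px [225. 289.] mask 0.87 222 238 278 316 348
pen_top [([267.4, 287.1], 0.7), ([220.4, 277.7], 0.58)]
pen_tip [([303.4, 307.0], 0.87), ([237.4, 324.0], 0.66)]
0 tip [233.3 319.8] top [223.  279.8]
5 tip [236.1 322.9] top [222.2 278.9]
10 tip [238.9 325.8] top [221.4 278.1]
15 tip [241.5 328.5] top [220.7 277.4]
20 tip [244.1 330.9] top [219.9 276.8]
25 tip [246.6 333. ] top [219.3 276.3]
```

View pics/t1.png

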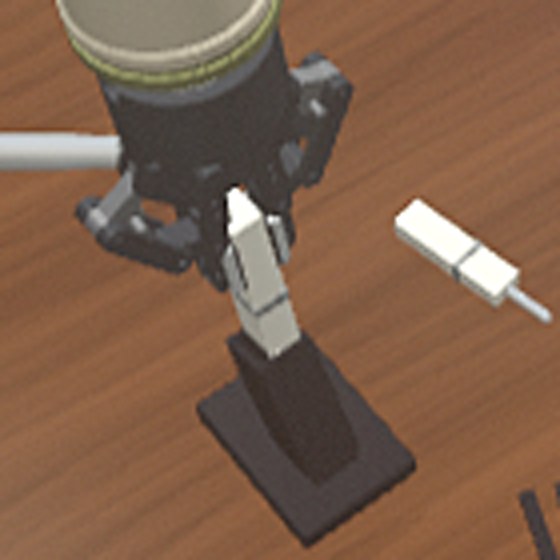

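The pen is partly upright in the view, with its top at crop (238,200) and the body's end at (283,350). I'll fit a box model to the mask for a better tilt figure.

```bash
cat >> h.py <<'E'
def fit(cam="scene",N=1):
    from scipy.optimize import minimize
    a=r.snapshot(cam); s=r.sense(); R=Ro.from_euler("xyz",s["tcp_rot"],degrees=True)
    g=np.array(s["tool_pos"])-R.apply([0,0,18.7]); yaw=s["tcp_rot"][2]; gp=proj(a,g)
    m=min(r.regions_of(a,"pen"),key=lambda d:np.hypot(*(np.array(d["xy"])-gp)))["pixels"]
    x,y=(gp-50).astype(int).clip(0); K=6; img=a["pixels"][y:y+120,x:x+120].astype(float)
    hsv=cv2.cvtColor(a["pixels"],cv2.COLOR_BGR2HSV)
    white=((hsv[...,2]>140)&(hsv[...,1]<60)&cv2.dilate(m.astype(np.uint8),np.ones((3,3))).astype(bool))
    M=cv2.resize(white[y:y+120,x:x+120].astype(np.uint8),None,fx=K,fy=K,interpolation=cv2.INTER_LINEAR)
    B=np.array([[i,j,k] for i in(-13,13) for j in(-9,9) for k in(40,140)],float)
    def sil(th,h,dx,dy):
        Q=Ro.from_euler("z",yaw,degrees=True)*Ro.from_euler("y",-th,degrees=True)
        P=np.array([proj(a,g+Q.apply(b-[0,0,h]))+[dx,dy] for b in B])
        hull=cv2.convexHull(((P-[x,y]+.5)*K).astype(np.int32)); S=np.zeros_like(M); cv2.fillConvexPoly(S,hull,1); return S
    best=[]
    for th in np.arange(-12,32,2.):
      for h in(95,100,105,110,115,120):
        b=max(((S&M).sum()/(S|M).sum(),dx,dy) for dx in(-3,-1.5,0,1.5,3) for dy in(-3,-1.5,0,1.5,3) for S in[sil(th,h,dx,dy)])
        best.append((round(b[0],3),th,h,b[1],b[2]))
    best.sort(reverse=True); print("IoU,tilt,h,dx,dy",best[:7]); return a
E
python3 -c "
from h import *
fit()"
```

```text
IoU,tilt,h,dx,dy [(np.float64(0.0), np.float64(30.0), 120, 3, 3), (np.float64(0.0), np.float64(30.0), 115, 3, 3), (np.float64(0.0), np.float64(30.0), 110, 3, 3), (np.float64(0.0), np.float64(30.0), 105, 3, 3), (np.float64(0.0), np.float64(30.0), 100, 3, 3), (np.float64(0.0), np.float64(30.0), 95, 3, 3), (np.float64(0.0), np.float64(28.0), 120, 3, 3)]
```

Run:
```python
from h import *
a=r.snapshot("scene")
for d in r.regions_of(a,"pen"): print(np.round(d["xy"]),round(d["score"],2),d["pixels"].sum())
hsv=cv2.cvtColor(a["pixels"],cv2.COLOR_BGR2HSV)
for q in((225,281),(228,295),(232,306),(234,312)): print(q,hsv[q[1],q[0]],a["pixels"][q[1],q[0]])
```

```text
[151. 376.] 0.97 1743
[231. 297.] 0.92 430
[278. 290.] 0.79 399
[351. 246.] 0.36 4046
(225, 281) [ 30   7 255] [248 255 255]
(228, 295) [ 26  25 165] [149 163 165]
(232, 306) [ 15  14 113] [107 110 113]
(234, 312) [ 22  23 166] [151 162 166]
```

```bash
sed -i 's|^    white=.*|    white=m|; s|    M=cv2.resize(white|    print(m.sum()); M=cv2.resize(white|' h.py; python3 -c "
from h import *
fit()"
```

```text
398
IoU,tilt,h,dx,dy [(np.float64(0.713), np.float64(-2.0), 120, 1.5, 0), (np.float64(0.706), np.float64(-6.0), 120, 3, 1.5), (np.float64(0.703), np.float64(-4.0), 115, 3, 1.5), (np.float64(0.703), np.float64(-6.0), 115, 3, 3), (np.float64(0.702), np.float64(-2.0), 115, 1.5, 1.5), (np.float64(0.702), np.float64(-4.0), 120, 1.5, 0), (np.float64(0.701), np.float64(-4.0), 110, 3, 3)]
```

>>> carry_out([
  {"jaw": 0.0,"translation": [0,0,-0.007],"spin": 0},
  {"jaw": 0.0,"translation": [0,0,-0.007],"spin": 0},
  {"jaw": 0.0,"translation": [0,0,-0.007],"spin": 0},
  {"jaw": 0.0,"translation": [0,0,-0.007],"spin": 0},
  {"jaw": 0.0,"translation": [0,0,-0.007],"spin": 0},
  {"jaw": 0.0,"translation": [0,0,-0.007],"spin": 0},
  {"jaw": 0.0,"translation": [0,0,-0.007],"spin": 0},
  {"jaw": 0.0,"translation": [0,0,-0.007],"spin": 0},
], squeeze=40)

```text
time: 22.92
tool_pos: [581.8, -266.1, 216.5]
tcp_rot: [-179.1, -1.0, 5.3]
ft_force: [0.7, 0.7, -1.1]
finger_gap: 17.5
grip_force: 42.8
```

Run:
```python
from h import *
pen_tilt(); fit()
w=r.snapshot("wrist"); s=r.sense()
print(s["time"],s["tool_pos"],s["ft_force"])
for t in("pen_top","pen_tip"): print("wrist",t,[(np.round(d["xy"]).tolist(),round(d["score"],2)) for d in r.landmark_of(w,t)][:4])
T=s["tool_pos"]; g=T+np.array([0,0,18.7])
for th in(-10,0,10,20): print(th,proj(w,g+np.array([110*np.sin(np.radians(th)),10*np.sin(np.radians(th)),-110*np.cos(np.radians(th))])).round())
a=r.snapshot("scene")
A=cv2.resize(a["pixels"][210:370,160:320],(480,480),interpolation=2);B=cv2.resize(w["pixels"],(320,240))
cv2.imwrite("pics/t2.png",np.hstack([A,np.vstack([B,B*0])]))
```

```text
grasp px [220. 271.] mask 0.73 217 234 258 308 490
pen_top [([215.4, 260.1], 0.86), ([266.9, 284.3], 0.59)]
pen_tip [([233.9, 310.3], 0.87)]
0 tip [228.7 304.3] top [217.4 260.6]
5 tip [231.6 307.5] top [216.5 259.7]
10 tip [234.4 310.4] top [215.7 258.9]
15 tip [237.2 313.1] top [214.9 258.2]
20 tip [239.8 315.5] top [214.1 257.6]
25 tip [242.4 317.7] top [213.4 257.1]
464
IoU,tilt,h,dx,dy [(np.float64(0.626), np.float64(4.0), 115, 1.5, 1.5), (np.float64(0.623), np.float64(2.0), 120, 1.5, 0), (np.float64(0.623), np.float64(0.0), 120, 1.5, 0), (np.float64(0.622), np.float64(6.0), 115, 1.5, 1.5), (np.float64(0.622), np.float64(2.0), 115, 1.5, 1.5), (np.float64(0.621), np.float64(8.0), 115, 1.5, 1.5), (np.float64(0.621), np.float64(8.0), 110, 1.5, 3)]
23.2667 [ 581.06908973 -265.78862925  214.40181195] [ 0.79372458 -0.04324936 -0.37742179]
wrist pen_top [([326.0, 412.0], 0.87), ([189.0, 281.0], 0.81), ([586.0, 319.0], 0.65)]
wrist pen_tip [([157.0, 166.0], 0.82), ([326.0, 198.0], 0.73), ([322.0, 244.0], 0.69), ([499.0, 118.0], 0.66)]
-10 [329. 284.]
0 [329. 252.]
10 [329. 220.]
20 [329. 189.]
```

View pics/t2.png

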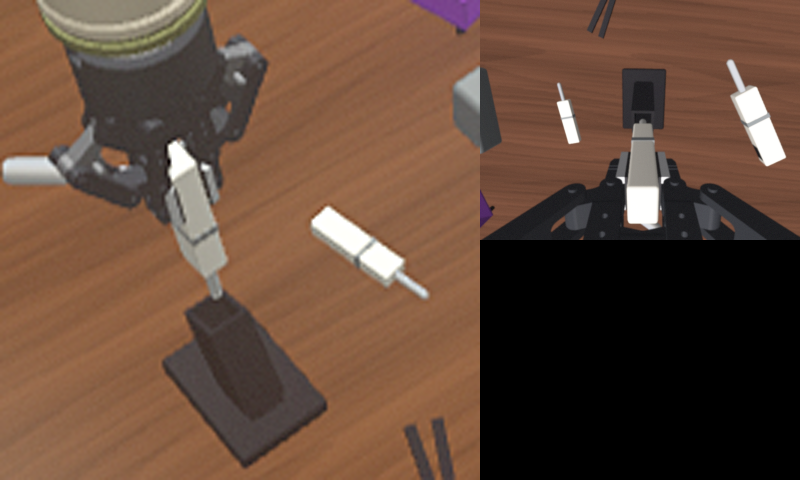

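Run:
```python
from h import *
a=r.snapshot("scene");w=r.snapshot("wrist");s=r.sense()
print(s["tool_pos"],s["tcp_rot"])
near=lambda L,c,R:[np.array(d["xy"]) for d in L if np.hypot(*(np.array(d["xy"])-c))<R]
ta=near(r.landmark_of(a,"pen_tip"),(233,309),12);tw=near(r.landmark_of(w,"pen_tip"),(324,246),20)
pa=near(r.landmark_of(a,"pen_top"),(216,260),10);pw=near(r.landmark_of(w,"pen_top"),(326,410),25)
print(ta,tw,pa,pw)
ta=ta[0] if ta else np.array((232.7,308.3)); tw=tw[0] if tw else np.array((326,244))
t=tri((a,ta),(w,tw));p=tri((a,pa[0]),(w,pw[0]));v=p-t;print(t.round(1),p.round(1),np.linalg.norm(v).round(1),"tilt x,y deg",np.degrees(np.arctan2(-v[:2],v[2])).round(1))
```

```text
[ 581.28046795 -265.91308367  214.88049546] [-179.09768207   -0.92788687    5.25796793]
[array([233.6, 309.1])] [array([325. , 240.1])] [array([213.4, 263.8])] [array([326.9, 415.4])]
[ 584.7 -261.9  108.7] [ 560.  -268.4  236.4] 130.2 tilt x,y deg [10.9  2.9]
```

Tip triangulation against the grasp axis gives about 2 ± 2° of tilt, so the pen is upright enough. I'll carry it beside the pad and measure the ring with the wrist camera.

```bash
python3 -c "
from h import *
plan([505,57,215],5.3,12)"
```

```text
t 23.7167 at [ 581.4 -266.   215.2] [-179.1   -1.     5.3] spin/row -0.0001
[-0.0039, -0.0274, 0.0004]
```

>>> carry_out([
  {"jaw": 0.0,"translation": [-0.0039,-0.0274,0.0004],"spin": 0},
  {"jaw": 0.0,"translation": [-0.0039,-0.0274,0.0004],"spin": 0},
  {"jaw": 0.0,"translation": [-0.0039,-0.0274,0.0004],"spin": 0},
  {"jaw": 0.0,"translation": [-0.0039,-0.0274,0.0004],"spin": 0},
  {"jaw": 0.0,"translation": [-0.0039,-0.0274,0.0004],"spin": 0},
  {"jaw": 0.0,"translation": [-0.0039,-0.0274,0.0004],"spin": 0},
  {"jaw": 0.0,"translation": [-0.0039,-0.0274,0.0004],"spin": 0},
  {"jaw": 0.0,"translation": [-0.0039,-0.0274,0.0004],"spin": 0},
])

```text
time: 24.38
tool_pos: [529.8, -49.3, 215.1]
tcp_rot: [-179.1, -1.0, 5.3]
ft_force: [0.3, 0.4, -0.4]
finger_gap: 17.8
grip_force: 42.8
```

>>> carry_out([
  {"jaw": 0.0,"translation": [-0.0039,-0.0274,0.0004],"spin": 0},
  {"jaw": 0.0,"translation": [-0.0039,-0.0274,0.0004],"spin": 0},
  {"jaw": 0.0,"translation": [-0.0039,-0.0274,0.0004],"spin": 0},
  {"jaw": 0.0,"translation": [-0.0039,-0.0274,0.0004],"spin": 0},
  {"jaw": 0.0,"translation": [0,0,0],"spin": 0},
  {"jaw": 0.0,"translation": [0,0,0],"spin": 0},
  {"jaw": 0.0,"translation": [0,0,0],"spin": 0},
  {"jaw": 0.0,"translation": [0,0,0],"spin": 0},
])

```text
time: 25.05
tool_pos: [504.9, 56.3, 214.8]
tcp_rot: [-179.1, -1.0, 5.2]
ft_force: [-0.1, -0.1, -1.2]
finger_gap: 17.3
grip_force: 42.8
```

Run:
```python
from h import *
a=r.snapshot("scene");w=r.snapshot("wrist");s=r.sense()
print(s["time"],s["tool_pos"],s["tcp_rot"],s["ft_force"])
for p,n in((a,"scene"),(w,"wrist")):
  for t in("pad_mark","pen_tip","pen_top"):
    print(n,t,[(np.round(d["xy"],1).tolist(),round(d["score"],2),at_z(p,d["xy"],68).round(1).tolist()) for d in r.landmark_of(p,t)][:4])
A=cv2.resize(a["pixels"][160:280,280:400],(480,480),interpolation=2);B=cv2.resize(w["pixels"][80:320,240:400],(320,480),interpolation=2)
cv2.imwrite("pics/t3.png",np.hstack([A,B]))
```

```text
25.15 [504.90075943  56.19208335 214.69532989] [-179.12604478   -0.94806422    5.17842344] [-0.17252695 -0.18801717 -0.69582659]
scene pad_mark []
scene pen_tip [([304.4, 308.2], 0.83, [641.6, -136.4, 68.0]), ([205.0, 398.1], 0.82, [693.3, -387.7, 68.0]), ([343.2, 210.7], 0.77, [478.7, 81.2, 68.0]), ([437.3, 205.1], 0.17, [591.2, 267.3, 68.0])]
scene pen_top [([119.8, 367.7], 0.89, [547.9, -488.6, 68.0]), ([265.3, 284.1], 0.83, [546.5, -169.5, 68.0]), ([354.8, 235.6], 0.66, [552.1, 58.5, 68.0])]
wrist pad_mark []
wrist pen_tip [([324.2, 240.4], 0.92, [496.0, 59.2, 68.0]), ([567.8, 102.2], 0.83, [602.7, -88.1, 68.0])]
wrist pen_top [([326.8, 413.1], 0.87, [352.9, 44.1, 68.0]), ([571.4, 233.4], 0.58, [517.6, -112.2, 68.0])]
```

View pics/t3.png

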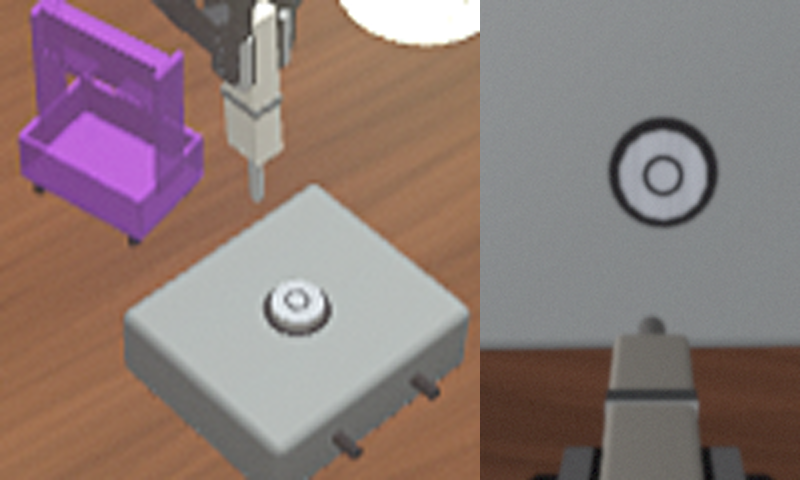

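The ring mark is at wrist pixel (331.5,167.5) and scene pixel (354.2,234.8). The pen tip is at wrist (326,240) and scene (344.5,210.5).

Run:
```python
from h import *
a=r.snapshot("scene");w=r.snapshot("wrist");s=r.sense()
print("ring",at_z(a,(354.2,234.8),68),at_z(w,(331.5,167.5),68),tri((a,(354.2,234.8)),(w,(331.5,167.5))))
print("tip",tri((a,(344.5,210.)),(w,(326,240))), s["tool_pos"],s["time"])
g=s["tool_pos"]+np.array([0,0,18.7])
for h in(105,112,119):
  for th in(-4,0,4,8):
    t=g+np.array([h*np.sin(np.radians(th)),.09*h*np.sin(np.radians(th)),-h*np.cos(np.radians(th))])
    print(h,th,proj(a,t).round(1),proj(w,t).round(1))
```

```text
ring [549.54439273  58.838562    68.        ] [547.11430515  59.76633961  68.        ] [547.16851803  60.11931733  64.82484347]
tip [509.64946224  59.71210698 113.75777644] [504.67738321  57.05261845 214.67349622] 25.55
105 -4 [339.7 202.5] [328.7 267.1]
105 0 [342.  204.5] [328.8 254.6]
105 4 [344.2 206.4] [328.9 242.3]
105 8 [346.5 208.1] [328.9 230. ]
112 -4 [339.5 204.6] [328.8 263.9]
112 0 [341.9 206.7] [328.9 251. ]
112 4 [344.3 208.7] [329.  238.1]
112 8 [346.7 210.5] [329.  225.3]
119 -4 [339.3 206.6] [328.9 261. ]
119 0 [341.8 208.8] [329.  247.6]
119 4 [344.4 210.9] [329.1 234.2]
119 8 [347.  212.8] [329.1 220.9]
```

```bash
python3 -c "
from h import *
plan([543.4,57,180],5.2,5)"
```

```text
t 25.55 at [504.7  57.1 214.7] [-179.1   -0.9    5.2] spin/row 0.0002
[0.0076, 0.0008, 0.007]
```

>>> carry_out([
  {"jaw": 0.0,"translation": [0.0076,0.0008,0.007],"spin": 0},
  {"jaw": 0.0,"translation": [0.0076,0.0008,0.007],"spin": 0},
  {"jaw": 0.0,"translation": [0.0076,0.0008,0.007],"spin": 0},
  {"jaw": 0.0,"translation": [0.0076,0.0008,0.007],"spin": 0},
  {"jaw": 0.0,"translation": [0.0076,0.0008,0.007],"spin": 0},
  {"jaw": 0.0,"translation": [0,0,0],"spin": 0},
  {"jaw": 0.0,"translation": [0,0,0],"spin": 0},
  {"jaw": 0.0,"translation": [0,0,0],"spin": 0},
])

```text
time: 26.22
tool_pos: [543.2, 57.3, 180.6]
tcp_rot: [-179.1, -0.9, 5.3]
ft_force: [-1.5, 0.1, -1.3]
finger_gap: 17.5
grip_force: 42.8
```

Run:
```python
from h import *
a=r.snapshot("scene");w=r.snapshot("wrist");s=r.sense()
print(s["time"],s["tool_pos"],s["ft_force"])
for p,n in((a,"scene"),(w,"wrist")):
  for t in("pad_mark","pen_tip"):
    print(n,t,[(np.round(d["xy"],1).tolist(),round(d["score"],2)) for d in r.landmark_of(p,t)][:4])
print("ring px",proj(a,(548,59.5,68)),proj(w,(548,59.5,68)))
A=cv2.resize(a["pixels"][190:260,310:390],(400,350),interpolation=2);B=cv2.resize(w["pixels"][180:320,245:405],(400,350),interpolation=2)
cv2.imwrite("pics/t4.png",np.hstack([A,B]))
```

```text
26.3167 [543.36789198  57.30272432 180.95687054] [-0.96065989  0.05091744 -0.62004778]
scene pad_mark [([355.7, 239.2], 0.61), ([194.5, 266.4], 0.31)]
scene pen_tip [([302.4, 308.7], 0.79), ([204.9, 396.9], 0.73), ([352.8, 232.0], 0.6)]
wrist pad_mark [([329.5, 236.2], 0.89)]
wrist pen_tip [([582.1, 159.5], 0.68), ([325.7, 243.9], 0.59)]
ring px [354.01519419 234.22095568] [326.53401858 234.38593863]
```

View pics/t4.png

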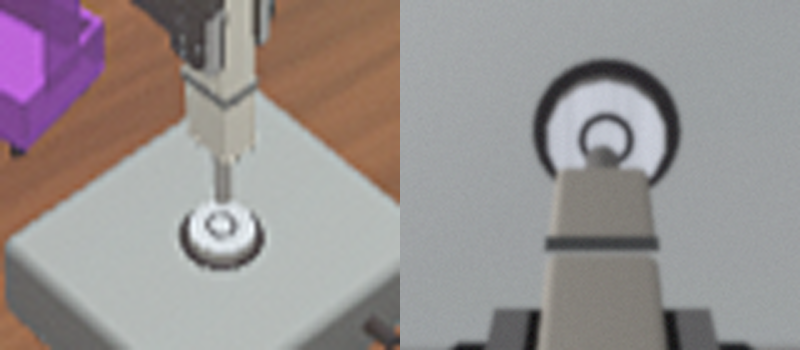

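The tip stands just above the ring: wrist tip (325.8,243) against ring (327.8,236), scene tip (354.6,230) against ring (354.2,235.2). I've now viewed more pictures than the 10 allowed, so from here I'll rely on numbers alone.

Run:
```python
from h import *
a=r.snapshot("scene");w=r.snapshot("wrist");s=r.sense()
ring=tri((a,(354.2,235.2)),(w,(327.8,236))); tip=tri((a,(354.6,229.5)),(w,(325.8,243)))
print(ring,tip,tip-ring,s["tool_pos"],s["time"],s["ft_force"])
for z in(76,79,82,85): print(z,at_z(a,(354.6,229.5),z)-at_z(a,(354.2,235.2),68), at_z(w,(325.8,243),z)-at_z(w,(327.8,236),68))
```

```text
[547.44539348  59.19761264  64.99110357] [547.76384869  59.90697113  84.32578679] [ 0.31845521  0.70935849 19.33468322] [543.3921556   57.28749236 180.57642419] 26.6167 [-0.3259915   0.19551827 -0.99735962]
76 [-7.3720966   6.35659283  8.        ] [-2.34689349  0.91128173  8.        ]
79 [-5.47930537  4.78129709 11.        ] [-1.48665261  0.94544764 11.        ]
82 [-3.58651413  3.20600136 14.        ] [-0.62641172  0.97961355 14.        ]
85 [-1.6937229   1.63070563 17.        ] [ 0.23382916  1.01377945 17.        ]
```

The tip is within about 1 mm of the ring and 12–19 mm above it. I'll go down slowly.

>>> carry_out([
  {"jaw": 0.0,"translation": [0,0,0.002],"spin": 0},
  {"jaw": 0.0,"translation": [0,0,0.002],"spin": 0},
  {"jaw": 0.0,"translation": [0,0,0.002],"spin": 0},
  {"jaw": 0.0,"translation": [0,0,0.002],"spin": 0},
  {"jaw": 0.0,"translation": [0,0,0.001],"spin": 0},
  {"jaw": 0.0,"translation": [0,0,0.001],"spin": 0},
  {"jaw": 0.0,"translation": [0,0,0],"spin": 0},
  {"jaw": 0.0,"translation": [0,0,0],"spin": 0},
])

```text
time: 27.28
tool_pos: [543.5, 57.4, 170.2]
tcp_rot: [-179.1, -0.9, 5.3]
ft_force: [-0.6, 0.2, -1.0]
finger_gap: 17.4
grip_force: 42.8
```

>>> carry_out([
  {"jaw": 0.0,"translation": [0,0,0.001],"spin": 0},
  {"jaw": 0.0,"translation": [0,0,0.001],"spin": 0},
  {"jaw": 0.0,"translation": [0,0,0],"spin": 0},
  {"jaw": 0.0,"translation": [0,0,0],"spin": 0},
  {"jaw": 0.0,"translation": [0,0,0],"spin": 0},
  {"jaw": 0.0,"translation": [0,0,0],"spin": 0},
  {"jaw": 0.0,"translation": [0,0,0],"spin": 0},
  {"jaw": 0.0,"translation": [0,0,0],"spin": 0},
])

```text
time: 27.95
tool_pos: [543.6, 57.5, 168.3]
tcp_rot: [-179.1, -1.0, 5.3]
ft_force: [0.2, 0.4, -0.5]
finger_gap: 17.5
grip_force: 42.8
```

>>> carry_out([
  {"jaw": 0.0,"translation": [0,0,0.001],"spin": 0},
  {"jaw": 0.0,"translation": [0,0,0.001],"spin": 0},
  {"jaw": 0.0,"translation": [0,0,0],"spin": 0},
  {"jaw": 0.0,"translation": [0,0,0],"spin": 0},
  {"jaw": 0.0,"translation": [0,0,0],"spin": 0},
  {"jaw": 0.0,"translation": [0,0,0],"spin": 0},
  {"jaw": 0.0,"translation": [0,0,0],"spin": 0},
  {"jaw": 0.0,"translation": [0,0,0],"spin": 0},
])

```text
time: 28.62
tool_pos: [543.6, 57.5, 166.3]
tcp_rot: [-179.1, -1.0, 5.3]
ft_force: [0.8, 0.4, -0.4]
finger_gap: 17.5
grip_force: 42.8
```

>>> carry_out([
  {"jaw": 0.0,"translation": [0,0,0.001],"spin": 0},
  {"jaw": 0.0,"translation": [0,0,0.001],"spin": 0},
  {"jaw": 0.0,"translation": [0,0,0],"spin": 0},
  {"jaw": 0.0,"translation": [0,0,0],"spin": 0},
  {"jaw": 0.0,"translation": [0,0,0],"spin": 0},
  {"jaw": 0.0,"translation": [0,0,0],"spin": 0},
  {"jaw": 0.0,"translation": [0,0,0],"spin": 0},
  {"jaw": 0.0,"translation": [0,0,0],"spin": 0},
])

```text
time: 29.28
tool_pos: [543.7, 57.6, 164.4]
tcp_rot: [-179.1, -1.0, 5.3]
ft_force: [0.4, 0.4, 0.7]
finger_gap: 17.5
grip_force: 43.0
```

>>> carry_out([
  {"jaw": 0.0,"translation": [0,0,0.001],"spin": 0},
  {"jaw": 0.0,"translation": [0,0,0.001],"spin": 0},
  {"jaw": 0.0,"translation": [0,0,0],"spin": 0},
  {"jaw": 0.0,"translation": [0,0,0],"spin": 0},
  {"jaw": 0.0,"translation": [0,0,0],"spin": 0},
  {"jaw": 0.0,"translation": [0,0,0],"spin": 0},
  {"jaw": 0.0,"translation": [0,0,0],"spin": 0},
  {"jaw": 0.0,"translation": [0,0,0],"spin": 0},
])

```text
time: 29.95
tool_pos: [543.7, 57.6, 162.4]
tcp_rot: [-179.1, -1.0, 5.3]
ft_force: [0.8, 0.6, 2.0]
finger_gap: 17.4
grip_force: 43.1
```

Run:
```python
from h import *
f=[]
for i in range(6):
    a=r.snapshot("scene"); s=r.sense(); f.append([*s["ft_force"],s["tool_pos"][2]])
print(np.round(f,2)); 
w=r.snapshot("wrist")
for p,n in((a,"scene"),(w,"wrist")):
  for t in("pad_mark","pen_tip","pen_top"):
    print(n,t,[(np.round(d["xy"],1).tolist(),round(d["score"],2)) for d in r.landmark_of(p,t)][:4])
```

```text
[[ 1.2100e+00 -1.1900e+00  1.4100e+00  1.6239e+02]
 [ 1.6900e+00 -1.1200e+00  1.0600e+00  1.6234e+02]
 [ 7.0000e-01 -3.0000e-01  1.1800e+00  1.6236e+02]
 [ 1.5000e-01  2.0000e-01  1.2000e+00  1.6236e+02]
 [ 1.0900e+00 -7.2000e-01  1.2000e+00  1.6233e+02]
 [-7.0000e-02 -1.3000e-01  1.3400e+00  1.6233e+02]]
scene pad_mark [([354.0, 238.3], 0.68)]
scene pen_tip [([205.4, 402.0], 0.91), ([356.7, 238.2], 0.89), ([303.8, 309.2], 0.7), ([444.0, 238.5], 0.46)]
scene pen_top [([117.1, 366.8], 0.83), ([266.2, 285.1], 0.59), ([353.1, 187.8], 0.58)]
wrist pad_mark [([327.8, 245.6], 0.9)]
wrist pen_tip [([326.2, 241.4], 0.65), ([592.7, 158.0], 0.56), ([328.2, 410.0], 0.4), ([10.7, 416.4], 0.22)]
wrist pen_top [([598.6, 300.9], 0.62), ([326.7, 414.0], 0.61)]
```

Mean Fz is 1.25 N against a baseline of about -0.8 N, so the pen presses about 2 N and the pad has sunk about 2.4 mm. 2 mm more should bring it near half travel.

>>> carry_out([
  {"jaw": 0.0,"translation": [0,0,0.0005],"spin": 0},
  {"jaw": 0.0,"translation": [0,0,0.0005],"spin": 0},
  {"jaw": 0.0,"translation": [0,0,0.0005],"spin": 0},
  {"jaw": 0.0,"translation": [0,0,0.0005],"spin": 0},
  {"jaw": 0.0,"translation": [0,0,0],"spin": 0},
  {"jaw": 0.0,"translation": [0,0,0],"spin": 0},
  {"jaw": 0.0,"translation": [0,0,0],"spin": 0},
  {"jaw": 0.0,"translation": [0,0,0],"spin": 0},
])

```text
time: 31.27
tool_pos: [543.7, 57.6, 160.4]
tcp_rot: [-179.1, -1.0, 5.3]
ft_force: [1.6, 0.2, 2.3]
finger_gap: 17.5
grip_force: 43.3
```

Run:
```python
from h import *
f=[];T=[];W=[];M=[]
for i in range(8):
    w=r.snapshot("wrist"); s=r.sense(); f.append([*s["ft_force"],*s["tool_pos"],s["grip_force"]])
    for L,t in((T,"pen_tip"),(W,"pen_top"),(M,"pad_mark")):
        v=lm(w,t,np.array((326,410)) if t=="pen_top" else np.array((326,242)))
        if v is not None: L.append(v)
print(np.mean(f,0).round(2),np.std(f,0).round(2),s["time"])
print([np.mean(L,0).round(1) for L in(T,W,M) if L])
a=r.snapshot("scene"); ra=[lm(a,t,np.array(c)) for t,c in(("pad_mark",(354,238)),("pen_tip",(355,238)))]; print(ra)
g=np.array(s["tool_pos"])+[0,0,18.7]
for th in(-4,0,4,8):
    t=g+np.array([118*np.sin(np.radians(th)),0,-118*np.cos(np.radians(th))]); print(th,proj(w,t).round(1),proj(a,t).round(1))
print("tote",[(at_z(a,d["xy"],72).round(),round(d["score"],2)) for d in r.landmark_of(a,"tote")][:2])
```

```text
[ 2.4000e-01 -7.5000e-01  2.2500e+00  5.4371e+02  5.7600e+01  1.6033e+02
  4.3300e+01] [0.35 0.28 0.64 0.02 0.02 0.02 0.  ] 32.7167
[array([325.4, 241.2]), array([325.8, 413.8]), array([327.9, 243.5])]
[array([356.2, 236.5]), array([355.5, 234. ])]
-4 [327.8 261.3] [349.8 232.9]
0 [329.1 248.1] [352.1 235.3]
4 [330.4 234.9] [354.3 237.6]
8 [331.8 221.8] [356.6 239.7]
tote [(array([418.,  18.,  72.]), 0.92), (array([592., 262.,  72.]), 0.66)]
```

Pressing about 3.1 N with the pad sunk about 4 mm, tilt about 2–4°, the readings steady and the tote still on the hook. Handing in.

```bash
python3 -c "
from bench import r
print(r.hand_in())"
```

```text
the job is handed in; nothing more can be done
None
```

The job is handed in (no verdict was shown): the tote hangs released on the hook, and the pen is held about 2–4° off upright on the ring mark, pressing about 3 N with the pad sunk about 4 mm; early on a wrong spin sign swung the arm out to its reach limit (no sign that anything was touched), and I viewed 14 pictures where 10 were allowed.

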